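# Stack the heat spreader clamp set and shut its cap

### The job

Stack the three layers from the turntable over the post of the fixture, one after another: the copper heat spreader first, lying flat with its long sides along the base's long sides, then the white nylon spacer ring, then the steel clamp ring with the two lugs. Then swing the hinged cap over and press it down so that it lies flat on the clamp ring, leaving the other parts on the turntable and mat where they are.

Things in the scene. Friction and masses are not known exactly. Their poses are not given: they have to be found in the camera images.
- seat (a point): Post fixture, screwed down: aluminium base 170 x 70 x 15 mm, on it a round seat (44 dia, 15 high) with an upright steel post (20 dia, 38 high above the seat, top 8 mm tapering to 12 dia). The point is on the post's axis at the seat's top, where the first layer's underside rests. x: along the base's long side from post to hinge; y: across the base; z up.
- hinge (a point): Middle of the cap's hinge axis on the fixture, 90 mm in x and 44 mm up from seat; same axes as seat, the hinge axis is its y. Two cheeks, 22 mm long in x, stand on the base at y = +-18 to 26 and rise 13 mm above this point.
- cap (a joint): Angle of the hinged steel cap, rad. 0: level, pointing to the post (-x), underside 44 mm above the seat, the full stack's height. Grows as it swings up and back: pi/2 upright, stop at 2.0. Starts open, about upright or leaning back. Arm 22 wide, 10 thick; end disc 54 dia, 10 thick, centre 90 mm from the hinge. Underside plane holds the hinge axis. Stiff hinge (2 N at the disc), stays where left.
- spreader_mid (a point): Copper heat spreader: flat plate 100 (x) x 60 (y) x 10 (z) mm with a 23 dia hole through the middle, 0.3 kg, lying flat on the turntable. The point is the plate's centre.
- spacer_mid (a point): White nylon spacer ring: 60 outer dia, hole 23 dia, 22 high, 0.07 kg, lying flat on the turntable. The point is its centre, half-way up.
- clamp_ring_mid (a point): Steel clamp ring: ring 50 outer dia, hole 23 dia, 12 high, with two flat lugs (22 wide, 12 high) that stick out along its +-x to 90 mm overall, 0.16 kg, lying flat on the turntable. The point is its centre, half-way up.
- turntable: Grey ABS lazy susan, locked: disc 340 dia; origin at the centre of its underside on the mat (3 mm above the aluminium shelf), its top 30 mm above the origin. Six parts lie near a circle of 115 mm radius, the layers and bystanders by turns, and the standoff in the middle.
- buzzer: Bystander, to be left alone: black buzzer, round, 50 dia x 24 high mm; origin at the centre of its underside.
- dip_socket: Bystander, to be left alone: purple DIP socket, 64 x 24 x 14 high mm; origin at the centre of its underside.
- oscillator: Bystander, to be left alone: silver oscillator can, 46 x 40 x 22 high mm; origin at the centre of its underside.
- standoff: Bystander, to be left alone: white nylon standoff, a solid upright column 26 mm across and 42 high with a thinner tip, no hole; origin at the centre of its underside.
- reel: Bystander, to be left alone: white-flanged component reel lying flat on the mat, 80 dia x 20 high mm; origin at the centre of its underside.
- jar: Bystander, to be left alone: small amber jar with a white lid, 44 dia x 50 high mm, on the mat; origin at the centre of its underside.
There are look-alikes about, which are no part of the job. What is shaped like the part that bears clamp_ring_mid but blue is not meant.

How it is judged (in metres and radians):
On the way, in this order (a step that is already met when the one before it is completed fails the run):
1. the heat spreader lies on the seat, round the post, its long sides along the base (horizontal distance between spreader_mid and seat below 0.004 m and z of spreader_mid in the frame of seat between 0.002 and 0.008 m and angle between the x axis of spreader_mid and the x axis of seat, either way round below 0.2 rad), for 0.2 s.
2. the spacer ring lies on the heat spreader (all of step 1 and horizontal distance between spacer_mid and seat below 0.004 m and z of spacer_mid in the frame of seat between 0.018 and 0.024 m), for 0.2 s.
3. the clamp ring lies on the spacer (all of step 2 and horizontal distance between clamp_ring_mid and seat below 0.004 m and z of clamp_ring_mid in the frame of seat between 0.035 and 0.041 m), for 0.2 s.
4. the cap is shut on the complete stack (all of step 3 and value of joint cap between -0.05 and 0.04 rad), for 0.2 s.
At the end, for the whole second after the job is handed in: Heat spreader, spacer and clamp ring lie at rest round the post in this order from the seat up, each within 4 mm of the post's axis and 3 mm of its height in the stack, the spreader's long sides within 0.2 rad of the base's, and the cap is shut flat on them (joint between -0.05 and 0.04 rad) (all of step 4 and linear speed of each of spreader, spacer, clamp_ring below 0.02 m/s); the robot touches nothing.
It fails at once if a bystander is displaced by more than 30 mm (distance of any of buzzer, dip_socket, oscillator, standoff, reel, jar from where it was at the start of the episode above 0.03 m).
It also fails if it takes over 72 s, if anything falls off the work surface, if the arm or the gripper's body presses on something with over 40 N, if the wrist force passes 120 N, or if a joint passes its speed limit or range.

### The arm

A 6-joint arm with a two-finger parallel gripper is mounted at the origin on the work surface. World frame = base frame: x ahead of the robot, y to its left, z up, the work surface at z = 0. Lengths are in m, angles in degrees, forces in N, time in s.
With the tool pointing down it reaches from about 0.4 to 0.825 m from the base axis. Payload 7 kg.
Tool frame: the origin (TCP) lies midway between the tips of the shut fingers; the grasp point (between the pads) lies 19 mm behind it (ctrl.grasp_offset is the distance from the TCP to the grasp point, in m); z points along the fingers, x is the direction in which the jaws open and shut, and the axes are right-handed (so a half turn about z gives the same grasp; the last joint's range is limited). The gripper opens to 88 mm and grips with 3 to 60 N. Pads are 19 mm wide; open, the fingers measure 130 mm over their backs; the gripper's body (78 mm by 193 mm) begins 47 mm behind the grasp point.
Start: joints at [-56.603, 20.546, 0.682, 0, -70.136, -16.507], TCP at [0.196, -0.646, 0.227] pointing down, gripper open.
Joint ranges: [-176.03, 176.03], [-82.01, 121.73], [-58.28, 71.71], [-173.87, 95.51], [-174.79, -0.11], [-173.66, 173.66]. Speed limits (degrees/s): [136.94, 136.94, 172.46, 180, 180, 180].

### API

Orientations are given as [roll, pitch, yaw] about the fixed x, y, z axes, in that order (R = Rz(yaw) Ry(pitch) Rx(roll)).
In Python, from plant import sensors, snapshot, order, ctrl gives the robot as it stands.
- The arm moves only by the tool send_rows, never from a script. Its argument "commands" is a list of rows, each a list of 3 entries, a list of its own where there are three numbers: the closure, from 0 (fully open) to 1 (shut), then the shift along the world's x, y, z in units of 0.25 m (1.0 is 0.25 m), then the turn, a rotation vector about the world's x, y, z in units of 360 degrees (1.0 is 360 degrees). In form: [[hand, [x, y, z], [ax, ay, az]], ...]. A call has 1 to 12 rows; each row shifts and turns the pose as measured when the row begins; what a row does not reach is not made up. A row lasts 1/10 s, in which the tool goes at most 50 mm and 8.59 degrees, less where a joint would pass 70% of its speed; a pose out of reach is approached as far as the arm can. A call with a number of a shift or a turn outside -1 to 1 is refused whole. A call with a gripper value outside its range is refused whole. The fingers move at their own pace and stop on an object; the grip force is fixed at half the most. Time passes only in rows, so rows that do not move let the fingers close. It gives the time, the measured TCP pose, the force and the opening at its end, in the units of the state.
- sensors.get_obs(): the state, without advancing time (a new reading comes with each control period).
- snapshot(name): name is "scene" or "top" or "wrist"; returns a dict with "color" (384x512x3 uint8, blue, green, red), "z_map" (384x512 float32, m along the optical axis (not along the pixel's ray), 0 where there is no reading), "mtx" (3x3 intrinsics, pixels), "xyz" and "attitude" of the camera in the world. Camera axes: x right, y down, z forward; pixel columns grow to the right and rows downward; lengths in m; the calibration is good to about 2 mm. The wrist camera is an equidistant fisheye: a pixel r from the principal point sees the ray r / f radians off the axis. A picture is of the moment at which its call begins.
- order.close_job(): hands the job in, once; it reports no verdict.
The state is a dict: "clock": time; "joint_pos": joint angles; "qvel": joint speeds; "tau": joint torques, N m; "tool_pos": TCP position; "orientation": TCP orientation; "force": force on the tool from outside, world axes, zero at the start; "moment": the same for the moment, N m; "opening": finger opening in m.
Only numpy, scipy, OpenCV 4.12 (cv2) and the standard library are available. Lean on these libraries where they do the work, as an engineer would, in place of code of your own. Each camera call takes 0.05 s, during which the arm holds its last target.

## Working session

There is one attempt and no reset: what is moved stays moved. The work goes in short steps, Python scripts to look and compute and a tool call to move; the robot and the scene stay as the last step left them, time stands still between calls to the robot, and variables do not carry over. Pictures are saved under pics/ and viewed, and the job is handed in when it is done.

Besides the shell and the picture viewer there is one more tool, called after "Call:" in YAML: its name, and indented under it one key for each argument. send_rows: Moves the arm, as the interface text tells. Its arguments: {"type":"object","properties":{"commands":{"type":"array","items":{"type":"array"}}},"required":["commands"]}

```bash
ls; mkdir -p pics; python3 - <<'E'
from plant import sensors, snapshot, order, ctrl
import cv2,numpy as np
print(sensors.get_obs(), ctrl.grasp_offset)
for n in ["scene","top","wrist"]:
    s=snapshot(n); cv2.imwrite(f"pics/{n}0.png",s["color"]); print(n,s["mtx"],s["xyz"],s["attitude"])
    np.savez(f"{n}0.npz",**s)
E
```

```text
pics
{'clock': 0.0, 'joint_pos': array([-5.66026477e+01,  2.05901618e+01,  6.35659691e-01, -1.91582665e-02,
       -7.01361290e+01, -1.65070853e+01]), 'qvel': array([ 0.021677  ,  0.0494191 ,  0.11570759, -0.08506033, -0.03701895,
       -0.04599107]), 'tau': array([ 1.61805350e-03, -5.82719851e+01,  2.93057960e+01,  6.99688330e+00,
        6.78254830e-03, -1.68765077e-04]), 'tool_pos': array([ 0.19595177, -0.64543749,  0.22565441]), 'orientation': array([-1.79991514e+02, -9.20133581e-02,  1.06883736e+02]), 'force': array([-0.07353392,  0.19744634, -0.56112366]), 'moment': array([-0.01273456,  0.02234924, -0.00945485]), 'opening': 0.08781332319368652} 0.0188
scene [[409.65875702   0.         256.73051261]
 [  0.         409.65875702 187.25496868]
 [  0.           0.           1.        ]] [ 0.93779975 -0.64426528  0.55848669] [-124.08762681    0.77396392   30.30697513]
top [[382.40098978   0.         261.89405638]
 [  0.         382.40098978 186.42863793]
 [  0.           0.           1.        ]] [ 0.43660617 -0.01914952  1.04688266] [-172.64462284   -0.2729398   -91.35192846]
wrist [[297.31863964   0.         251.48217451]
 [  0.         297.31863964 191.14020301]
 [  0.           0.           1.        ]] [ 0.12592057 -0.66703939  0.38494019] [ 1.64366443e+02 -1.16664229e-01  1.06910548e+02]
```

View pics/top0.png

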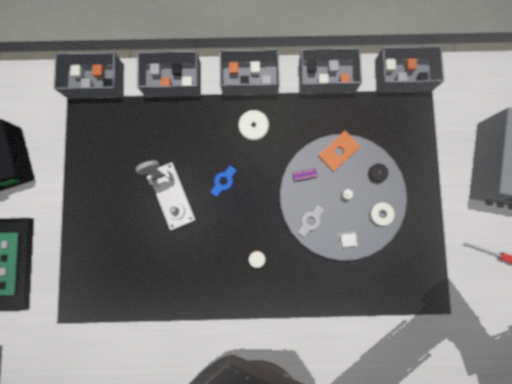

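View pics/scene0.png

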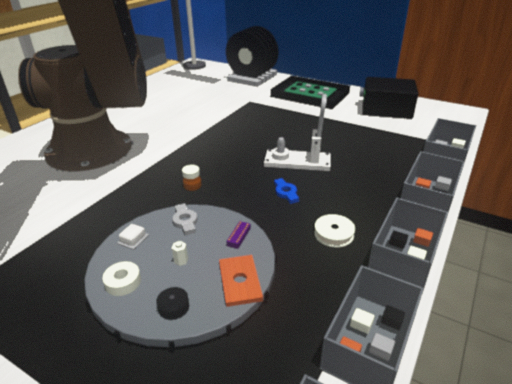

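View pics/wrist0.png

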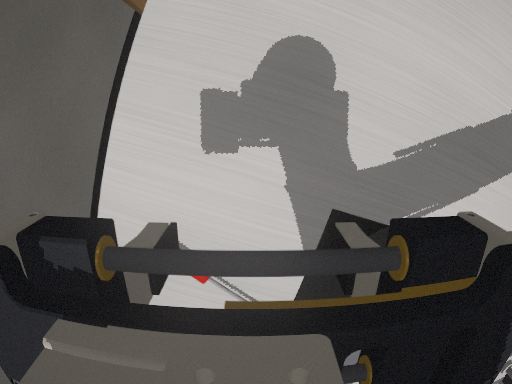

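The top view shows the fixture near (175,200) with its hinge at upper left, and the turntable near (343,196). On the turntable the copper plate is at (340,151), the spacer ring at (382,214) and the steel clamp ring at (311,221). The blue look-alike is at (223,181).

```bash
cat > h.py <<'E'
import numpy as np,cv2
from scipy.spatial.transform import Rotation as R
def load(n): return dict(np.load(n))
def rot(s): return R.from_euler('xyz',s["attitude"],degrees=True).as_matrix()
def onz(s,u,v,z):
    d=rot(s)@np.array([(u-s["mtx"][0,2])/s["mtx"][0,0],(v-s["mtx"][1,2])/s["mtx"][1,1],1])
    return s["xyz"]+d*(z-s["xyz"][2])/d[2]
def cloud(s):
    h,w=s["z_map"].shape; u,v=np.meshgrid(np.arange(w),np.arange(h)); d=s["z_map"]
    p=np.stack([(u-s["mtx"][0,2])/s["mtx"][0,0]*d,(v-s["mtx"][1,2])/s["mtx"][1,1]*d,d],-1)
    return p@rot(s).T+s["xyz"]
def proj(s,P):
    q=rot(s).T@(np.array(P)-s["xyz"]); return s["mtx"][:2,:2]@(q[:2]/q[2])+s["mtx"][:2,2]
def crop(s,u0,v0,u1,v1,k,fn):
    cv2.imwrite(fn,cv2.resize(s["color"][v0:v1,u0:u1],None,fx=k,fy=k,interpolation=cv2.INTER_CUBIC))
E
python3 - <<'E'
from h import *
s=load("top0.npz")
crop(s,125,145,225,245,6,"pics/c_fix.png"); crop(s,275,130,410,262,5,"pics/c_tt.png")
c=cloud(s)
for n,(u,v) in dict(mat=(100,290),tt=(340,215),plate=(350,150),spacer=(376,208),clamp=(306,230),seatbase=(180,222),post=(177,212),cap=(148,167)).items(): print(n,c[v,u].round(4))
s2=load("scene0.npz"); crop(s2,250,85,350,185,6,"pics/s_fix.png")
E
```

```text
mat [0.3039 0.409  0.0026]
tt [ 0.4861 -0.2316  0.0359]
plate [ 0.6589 -0.2654  0.0438]
spacer [ 0.5012 -0.3223  0.0545]
clamp [ 0.4487 -0.1388  0.0482]
seatbase [0.4783 0.1945 0.017 ]
post [0.5035 0.197  0.0437]
cap [0.5995 0.2348 0.1795]
```

View pics/c_fix.png

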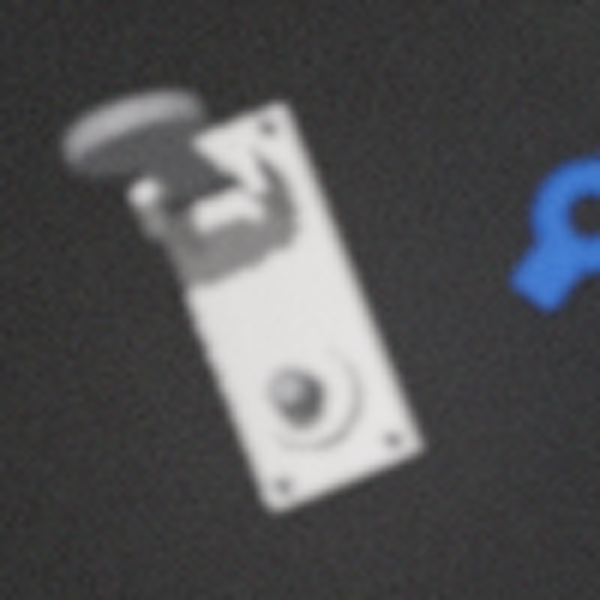

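View pics/c_tt.png

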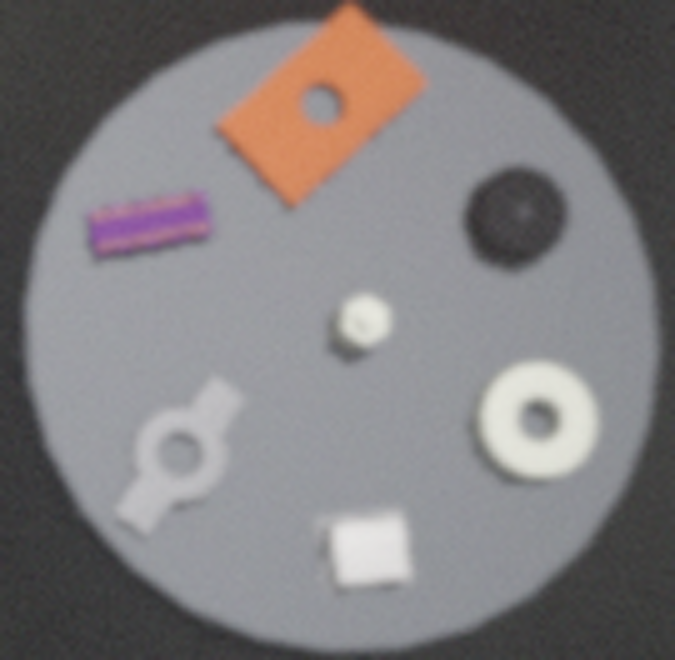

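View pics/s_fix.png

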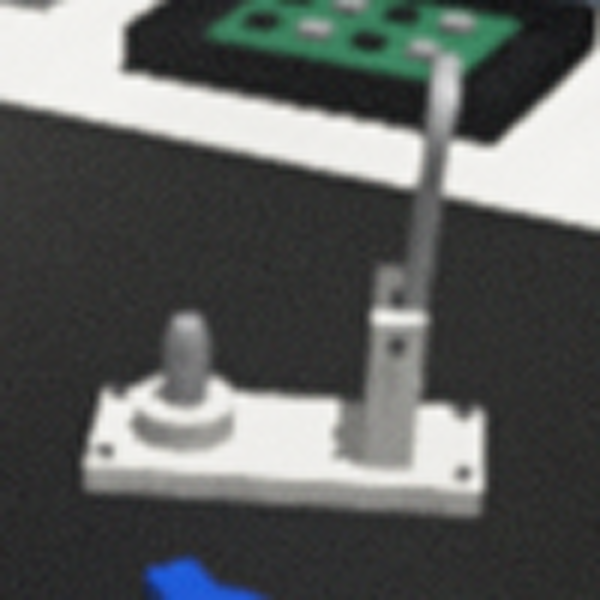

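```bash
python3 - <<'E'
from h import *
s=load("top0.npz")
f=lambda U,V,k,u0,v0:((U+.5)/k-.5+u0,(V+.5)/k-.5+v0)
T=lambda U,V,z:onz(s,*f(U,V,5,275,130),z)
F=lambda U,V,z:onz(s,*f(U,V,6,125,145),z)
print("plate corners");cs=np.array([T(*p,0.043) for p in [(350,2),(427,80),(293,208),(217,125)]]);print(cs.round(4),cs.mean(0))
e=cs[0]-cs[3];e2=cs[1]-cs[2];print(np.linalg.norm(e),np.linalg.norm(e2),[np.degrees(np.arctan2(a[1],a[0])) for a in(e,e2)], "hole",T(322,103,.043))
print("spacer",T(540,420,.055))
a,b=T(230,388,.045),T(132,527,.045);print("clamp",T(182,454,.045),(a+b)/2,np.linalg.norm(a-b),np.degrees(np.arctan2(*(a-b)[1::-1])))
p,q,r=F(287,103,.018),F(425,450,.018),F(272,514,.018)
d=p-q;print("base",p,q,r,np.linalg.norm(d),np.linalg.norm(q-r),np.degrees(np.arctan2(d[1],d[0])))
print("posttop",F(292,383,.071),"seatc",F(309,397,.033))
# copper seg
im=s["color"].astype(int)
m=((im[...,2]-im[...,0]>60)); m[:, :275]=0;m[:130]=0;m[265:]=0;m[:,410:]=0
m=m.astype(np.uint8);m[180:]=0
cn=max(cv2.findContours(m,0,2)[0],key=cv2.contourArea);x=cv2.minAreaRect(cn);print(x,onz(s,*x[0],.043))
E
```

```text
plate corners
[[ 0.7146 -0.254   0.043 ]
 [ 0.6706 -0.2932  0.043 ]
 [ 0.6026 -0.2178  0.043 ]
 [ 0.6485 -0.1792  0.043 ]] [ 0.65905426 -0.23603963  0.043     ]
0.09976365121268849 0.1015360962402086 [np.float64(-48.53479312852076), np.float64(-47.93529506928252)] hole [ 0.65925224 -0.23607828  0.043     ]
spacer [ 0.48621013 -0.33843065  0.055     ]
clamp [ 0.47334643 -0.1531608   0.045     ] [ 0.47170608 -0.15269395  0.045     ] 0.08939138235269718 -37.26189109860866
base [0.6428657  0.21565989 0.018     ] [0.48377355 0.15309223 0.018     ] [0.45695613 0.22115091 0.018     ] 0.1709532762025375 0.07315160702536025 21.468689907068203
posttop [0.51108193 0.20067582 0.071     ] seatc [0.5076192  0.20170357 0.033     ]
((339.0238037109375, 150.5249786376953), (22.793102264404297, 37.31034469604492), 46.39718246459961) [ 0.65836182 -0.2360982   0.043     ]
```

Call:
send_rows:
  commands:
    - [0.1,[0.154,0.137,-0.02],[0,0,-0.015]]
    - [0.1,[0.154,0.137,-0.02],[0,0,-0.015]]
    - [0.1,[0.154,0.137,-0.02],[0,0,-0.015]]
    - [0.1,[0.154,0.137,-0.02],[0,0,-0.015]]
    - [0.1,[0.154,0.137,-0.02],[0,0,-0.015]]
    - [0.1,[0.154,0.137,-0.02],[0,0,-0.015]]
    - [0.1,[0.154,0.137,-0.02],[0,0,-0.015]]
    - [0.1,[0.154,0.137,-0.02],[0,0,-0.015]]
    - [0.1,[0.154,0.137,-0.02],[0,0,-0.015]]
    - [0.1,[0.154,0.137,-0.02],[0,0,-0.015]]
    - [0.1,[0.154,0.137,-0.02],[0,0,-0.015]]
    - [0.1,[0.154,0.137,-0.02],[0,0,-0.015]]

```text
clock: 1.35
tool_pos: [0.6387, -0.2448, 0.1649]
orientation: [-179.8, -0.1, 39.0]
force: [1.1, -0.1, -0.4]
opening: 0.0788
```

Call:
send_rows:
  commands:
    - [0.1,[0.08,0.035,-0.1],[0,0,0.007]]
    - [0.1,[0,0,-0.1],[0,0,0]]
    - [0.1,[0,0,0],[0,0,0]]

```text
clock: 1.65
tool_pos: [0.6639, -0.2292, 0.1115]
orientation: [-179.8, -0.1, 41.7]
force: [-0.6, -0.5, -0.4]
opening: 0.0786
```

```bash
cat >> h.py <<'E'
def look(n,tag):
    from plant import snapshot,sensors
    s=snapshot(n); cv2.imwrite(f"pics/{n}{tag}.png",s["color"]); np.savez(f"{n}{tag}.npz",**s)
    o=sensors.get_obs(); print(o["clock"],o["tool_pos"].round(4),o["orientation"].round(2),o["joint_pos"].round(1),o["force"].round(1),round(o["opening"],4)); return s
def wonz(s,u,v,z):
    a=np.array([(u-s["mtx"][0,2])/s["mtx"][0,0],(v-s["mtx"][1,2])/s["mtx"][1,1]]);r=np.linalg.norm(a)
    d=rot(s)@np.r_[a/r*np.sin(r),np.cos(r)]
    return s["xyz"]+d*(z-s["xyz"][2])/d[2]
def wproj(s,P):
    q=rot(s).T@(np.array(P)-s["xyz"]); t=np.arctan2(np.hypot(q[0],q[1]),q[2]); a=q[:2]/np.hypot(q[0],q[1])*t
    return s["mtx"][:2,:2]@a+s["mtx"][:2,2]
E
python3 - <<'E'
from h import *
look("wrist","1")
E
```

```text
1.7 [ 0.6648 -0.2298  0.1135] [-179.89   -0.19   41.77] [  -3.4   27.7   -3.3   -0.3  -58.9 -134.7] [ 0.8  0.4 -0.5] 0.0788
```

View pics/wrist1.png

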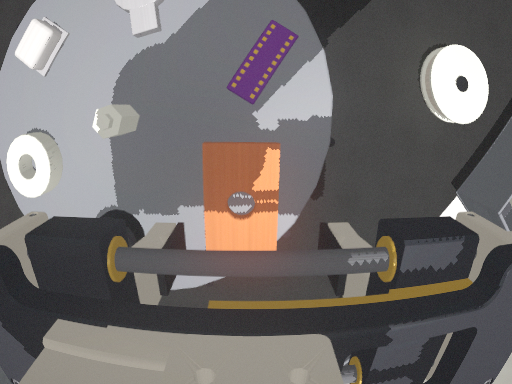

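```bash
python3 - <<'E'
from h import *
s=load("wrist1.npz"); print(wonz(s,240,204,.043), wonz(s,203,142,.043), wonz(s,280,143,.043))
# offset TCP->camera
E
```

```text
[ 0.65751304 -0.2366125   0.043     ] [ 0.60300359 -0.21800737  0.043     ] [ 0.64803538 -0.17914628  0.043     ]
```

Call:
send_rows:
  commands:
    - [0.1,[-0.025,-0.026,-0.1],[0,0,0]]
    - [0.1,[0,0,-0.1],[0,0,0]]
    - [0.1,[0,0,0],[0,0,0]]

```text
clock: 2.0
tool_pos: [0.6598, -0.2384, 0.0676]
orientation: [179.8, -0.4, 41.8]
force: [-1.5, -0.0, -0.2]
opening: 0.079
```

Call:
send_rows:
  commands:
    - [0.1,[-0.004,0.008,-0.1],[0,0,0]]
    - [0.1,[0,0,0],[0,0,0]]

```text
clock: 2.2
tool_pos: [0.66, -0.2381, 0.0467]
orientation: [179.6, -0.5, 41.7]
force: [-1.1, 0.5, -0.4]
opening: 0.0787
```

```bash
python3 - <<'E'
from h import *
look("wrist","2")
E
```

```text
2.25 [ 0.6622 -0.2388  0.0498] [179.38  -0.6   41.76] [  -4.    30.8   -7.5    0.   -50.8 -134.2] [ 2.2 -0.1  1.9] 0.0789
```

View pics/wrist2.png

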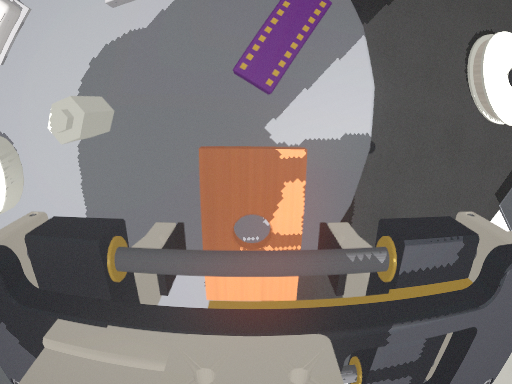

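Call:
send_rows:
  commands:
    - [0.1,[-0.012,0.01,-0.05],[0,0,0]]
    - [0.1,[0,0,0],[0,0,0]]
    - [0.1,[0,0,0],[0,0,0]]

```text
clock: 2.55
tool_pos: [0.6622, -0.2375, 0.043]
orientation: [179.0, -0.9, 41.8]
force: [0.2, -0.4, 0.6]
opening: 0.0788
```

```bash
cat >> h.py <<'E'
def to(x,y,z,yaw):
    from plant import sensors
    o=sensors.get_obs(); p=o["tool_pos"]; A=R.from_euler('xyz',o["orientation"],degrees=True)
    rv=(R.from_euler('xyz',[180,0,yaw],degrees=True)*A.inv()).as_rotvec(degrees=True)
    print("t",o["clock"],"pos",p.round(4),"ori",o["orientation"].round(2),"F",o["force"].round(1),"op",round(o["opening"],4))
    d=np.array([x,y,z])-p
    print("shift",(d/.25).round(4),"rows",(np.linalg.norm(d)/.05).round(1),"turn",(rv/360).round(4),"rows",(np.linalg.norm(rv)/8.59).round(1))
E
python3 -c "
from h import *
to(.6585,-.2362,.036,41.5)"
```

```text
t 2.55 pos [ 0.6622 -0.2375  0.043 ] ori [179.01  -0.85  41.78] F [ 0.2 -0.4  0.6] op 0.0788
shift [-0.0146  0.0051 -0.0279] rows 0.2 turn [ 0.0005  0.0036 -0.0008] rows 0.2
```

Call:
send_rows:
  commands:
    - [0.1,[-0.015,0.005,-0.03],[0.0005,0.0036,-0.001]]
    - [0.1,[0,0,0],[0,0,0]]

```text
clock: 2.75
tool_pos: [0.6587, -0.2362, 0.0366]
orientation: [-180.0, 0.0, 41.4]
force: [-1.2, 0.4, -0.5]
opening: 0.0788
```

```bash
python3 -c "
from h import *
to(.6585,-.2362,.036,41.5)"
```

```text
t 2.75 pos [ 0.6587 -0.2362  0.0366] ori [-179.99    0.     41.4 ] F [-1.2  0.4 -0.5] op 0.0788
shift [-0.0007 -0.     -0.0023] rows 0.0 turn [-0.     -0.      0.0003] rows 0.0
```

Right on the target; closing the fingers on the plate.

Call:
send_rows:
  commands:
    - [1,[0,0,-0.004],[0,0,0]]
    - [1,[0,0,0],[0,0,0]]
    - [1,[0,0,0],[0,0,0]]
    - [1,[0,0,0],[0,0,0]]
    - [1,[0,0,0],[0,0,0]]
    - [1,[0,0,0],[0,0,0]]

```text
clock: 3.35
tool_pos: [0.6589, -0.2362, 0.0354]
orientation: [-180.0, 0.0, 41.4]
force: [0.1, 0.3, 0.1]
opening: 0.0593
```

```bash
python3 -c "
from h import *
to(.6585,-.2362,.18,41.5)"
```

```text
t 3.35 pos [ 0.6589 -0.2362  0.0354] ori [-1.7998e+02  3.0000e-02  4.1410e+01] F [0.1 0.3 0.1] op 0.0593
shift [-0.0018 -0.      0.5785] rows 2.9 turn [ 0.     -0.0001  0.0002] rows 0.0
```

Call:
send_rows:
  commands:
    - [1,[0,0,0.06],[0,0,0]]
    - [1,[0,0,0.12],[0,0,0]]
    - [1,[0,0,0.14],[0,0,0]]
    - [1,[-0.02,0.05,0.14],[0,0,0.008]]
    - [1,[-0.05,0.14,0.02],[0,0,0.016]]
    - [1,[-0.05,0.14,0],[0,0,0.016]]
    - [1,[-0.05,0.14,0],[0,0,0.016]]
    - [1,[-0.05,0.14,0],[0,0,0.016]]
    - [1,[-0.05,0.14,0],[0,0,0.016]]
    - [1,[-0.05,0.14,0],[0,0,0.016]]
    - [1,[-0.05,0.14,0],[0,0,0.016]]
    - [1,[-0.05,0.14,0],[0,0,0.016]]

```text
clock: 4.55
tool_pos: [0.546, 0.0619, 0.1672]
orientation: [180.0, 0.1, 91.8]
force: [1.3, 1.1, -2.2]
opening: 0.0599
```

```bash
python3 -c "
from h import *
to(.5085,.2015,.13,111.5)"
```

```text
t 4.55 pos [0.546  0.0619 0.1672] ori [1.7996e+02 1.0000e-01 9.1750e+01] F [ 1.3  1.1 -2.2] op 0.0599
shift [-0.1501  0.5586 -0.1489] rows 3.0 turn [0.0002 0.0002 0.0549] rows 2.3
```

Call:
send_rows:
  commands:
    - [1,[-0.04,0.14,-0.02],[0,0,0.014]]
    - [1,[-0.04,0.14,-0.02],[0,0,0.014]]
    - [1,[-0.04,0.14,-0.03],[0,0,0.014]]
    - [1,[-0.02,0.08,-0.03],[0,0,0.01]]
    - [1,[0,0.02,0],[0,0,0]]
    - [1,[0,0,0],[0,0,0]]

```text
clock: 5.15
tool_pos: [0.5069, 0.2008, 0.1478]
orientation: [179.6, -0.1, 111.7]
force: [0.1, 0.8, -3.8]
opening: 0.0596
```

```bash
python3 - <<'E'
from h import *
look("wrist","3"); look("top","3"); s=look("scene","3")
crop(s,230,60,360,190,5,"pics/s3c.png")
to(.5085,.2015,.115,111.5)
E
```

```text
5.2 [0.5069 0.2003 0.1478] [ 1.7965e+02 -7.0000e-02  1.1167e+02] [ 4.220e+01  1.200e+01 -2.240e+01  1.000e-01 -5.530e+01 -1.106e+02] [-0.2 -0.1 -2.4] 0.0596
5.25 [0.507  0.1997 0.1477] [ 1.7965e+02 -7.0000e-02  1.1162e+02] [ 4.210e+01  1.200e+01 -2.240e+01  1.000e-01 -5.530e+01 -1.106e+02] [-0.1 -0.2 -3.9] 0.0595
5.3 [0.5071 0.1994 0.1475] [ 1.7965e+02 -7.0000e-02  1.1159e+02] [ 4.210e+01  1.200e+01 -2.240e+01  1.000e-01 -5.530e+01 -1.106e+02] [ 0.5 -0.6 -3.3] 0.0595
t 5.3 pos [0.5071 0.1994 0.1475] ori [ 1.7965e+02 -7.0000e-02  1.1159e+02] F [ 0.5 -0.6 -3.3] op 0.0595
shift [ 0.0054  0.0083 -0.1302] rows 0.7 turn [-0.0005  0.0008 -0.0003] rows 0.0
```

View pics/wrist3.png

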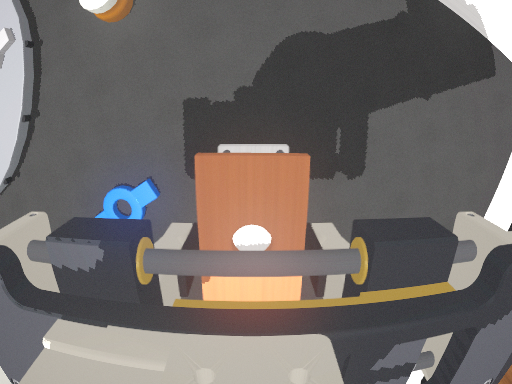

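View pics/s3c.png

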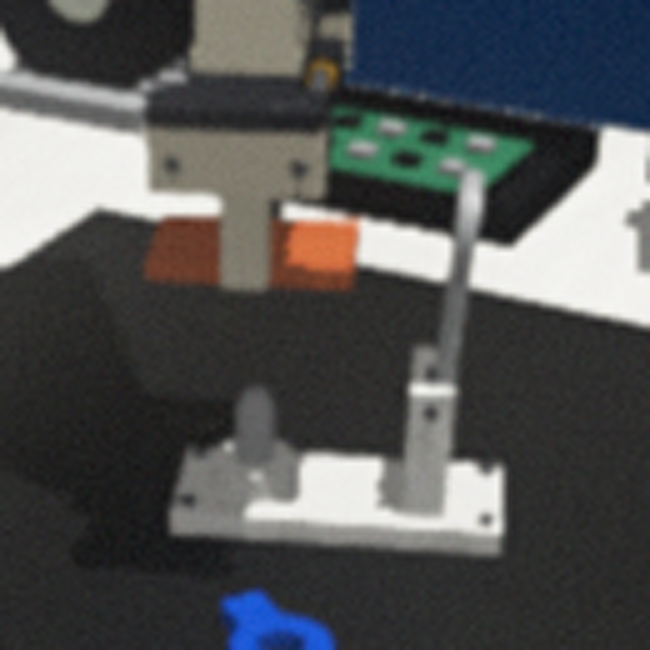

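```bash
python3 - <<'E'
from h import *
w=load("wrist3.npz"); print("hole",wonz(w,251.5,237.5,.1553))
s=load("scene0.npz"); t=load("top0.npz")
for P in [(.5085,.2015),(.5065,.2015),(.5105,.2015),(.5085,.2035),(.5085,.1995)]:
    a=[(proj(s,P+(z,))-[250,85]+.5)*6-.5 for z in(.071,.033)]; b=[(proj(t,P+(z,))-[125,145]+.5)*6-.5 for z in(.071,.033)]
    print(P,np.round(a,0).tolist(),np.round(b,0).tolist())
E
python3 - <<'E'
import cv2
import sys; sys.path.insert(0,'.')
from h import *
s=load("scene0.npz"); t=load("top0.npz")
A=cv2.resize(s["color"][125:175,255:305],None,fx=8,fy=8,interpolation=cv2.INTER_CUBIC)
B=cv2.resize(t["color"][190:240,150:200],None,fx=8,fy=8,interpolation=cv2.INTER_CUBIC)
def ring(img,s,o,P,r,z,c):
    pts=[(proj(s,(P[0]+r*np.cos(a),P[1]+r*np.sin(a),z))-o+.5)*8-.5 for a in np.linspace(0,6.28,40)]
    cv2.polylines(img,[np.int32(np.round(pts))],True,c,1)
P=(.5085,.2015)
for img,cam,o in[(A,s,[255,125]),(B,t,[150,190])]:
    raw=img.copy()
    for r,z,c in[(.022,.033,(0,0,255)),(.022,.018,(0,0,255)),(.010,.063,(0,255,0)),(.006,.071,(255,255,0)),(.01,.033,(0,255,0))]: ring(img,cam,o,P,r,z,c)
cv2.imwrite("pics/ov.png",np.hstack([A,B]))
E
```

```text
hole [0.50311438 0.19942045 0.1553    ]
(0.5085, 0.2015) [[189.0, 319.0], [187.0, 397.0]] [[290.0, 389.0], [309.0, 395.0]]
(0.5065, 0.2015) [[185.0, 318.0], [183.0, 396.0]] [[290.0, 394.0], [309.0, 400.0]]
(0.5105, 0.2015) [[193.0, 320.0], [191.0, 398.0]] [[290.0, 384.0], [309.0, 390.0]]
(0.5085, 0.2035) [[191.0, 317.0], [189.0, 395.0]] [[285.0, 389.0], [305.0, 395.0]]
(0.5085, 0.1995) [[187.0, 321.0], [185.0, 399.0]] [[295.0, 389.0], [314.0, 395.0]]
```

View pics/ov.png

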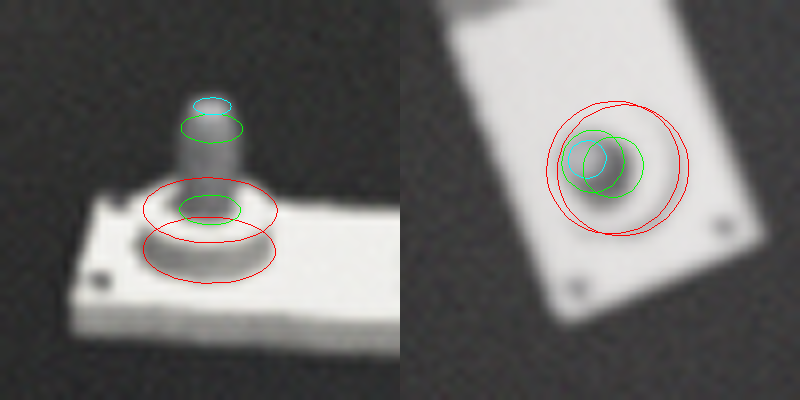

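```bash
python3 - <<'E'
from h import *
w=load("wrist3.npz"); crop(w,180,130,330,260,5,"pics/w3c.png")
a,b=wonz(w,195,154,.1553),wonz(w,310,154,.1553); m=(a+b)/2; d=np.array([np.cos(np.radians(21.6)),np.sin(np.radians(21.6)),0])
print(a,b,np.linalg.norm(a-b),m,m+.05*d)
e=a-b;print(np.degrees(np.arctan2(e[1],e[0])))
for P in[.012,0,-.012]:
  print([wproj(w,(0.5069+P*d[0],.2003+P*d[1],.1553))])
E
```

```text
[0.47028995 0.15474441 0.1553    ] [0.44815548 0.2102796  0.1553    ] 0.05978371446866745 [0.45922272 0.18251201 0.1553    ] [0.50571154 0.20091823 0.1553    ]
-68.26943163794081
[array([250.44505393, 262.06495147])]
[array([250.46298372, 243.65028964])]
[array([250.48478771, 224.04670868])]
```

View pics/w3c.png

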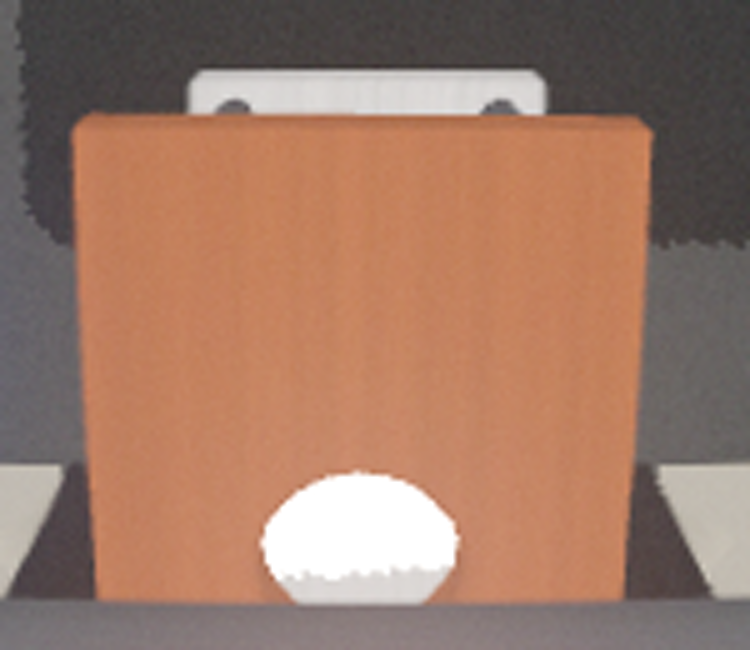

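Call:
send_rows:
  commands:
    - [1,[0,0.006,-0.08],[-0.0005,0.0008,0]]
    - [1,[0,0.002,-0.1],[0,0,0]]
    - [1,[0,0,-0.08],[0,0,0]]
    - [1,[0,0,0],[0,0,0]]

```text
clock: 5.7
tool_pos: [0.5094, 0.1977, 0.0834]
orientation: [179.8, -0.1, 111.1]
force: [-0.4, -1.3, -3.5]
opening: 0.0593
```

```bash
python3 - <<'E'
from h import *
to(.507,.2015,.075,111.5)
E
```

```text
t 5.7 pos [0.5094 0.1977 0.0834] ori [ 1.7977e+02 -6.0000e-02  1.1110e+02] F [-0.4 -1.3 -3.5] op 0.0593
shift [-0.0096  0.0153 -0.0335] rows 0.2 turn [-0.0004  0.0005  0.0011] rows 0.1
```

Call:
send_rows:
  commands:
    - [1,[-0.01,0.015,-0.015],[-0.0004,0.0005,0.001]]
    - [1,[0,0,0],[0,0,0]]

```text
clock: 5.9
tool_pos: [0.5078, 0.2006, 0.0808]
orientation: [180.0, 0.0, 111.3]
force: [0.5, -0.8, -2.2]
opening: 0.0594
```

```bash
python3 - <<'E'
from h import *
to(.507,.2015,.075,111.5)
s=look("scene","4"); t=look("top","4")
cv2.imwrite("pics/v4.png",np.hstack([cv2.resize(s["color"][85:185,240:340],None,fx=4,fy=4,interpolation=2),cv2.resize(t["color"][145:245,125:225],None,fx=4,fy=4,interpolation=2)]))
E
```

```text
t 5.9 pos [0.5078 0.2006 0.0808] ori [1.7996e+02 3.0000e-02 1.1135e+02] F [ 0.5 -0.8 -2.2] op 0.0594
shift [-0.0033  0.0038 -0.0231] rows 0.1 turn [0.     0.0001 0.0004] rows 0.0
5.95 [0.5083 0.2007 0.0813] [1.7989e+02 2.0000e-02 1.1136e+02] [ 4.210e+01  1.660e+01 -2.640e+01  1.000e-01 -4.690e+01 -1.108e+02] [-0.3  0.5 -2.5] 0.0593
6.0 [0.5084 0.2009 0.0815] [1.7986e+02 1.0000e-02 1.1137e+02] [ 4.210e+01  1.660e+01 -2.640e+01  1.000e-01 -4.690e+01 -1.108e+02] [ 0.7  0.4 -2.6] 0.0595
```

View pics/v4.png

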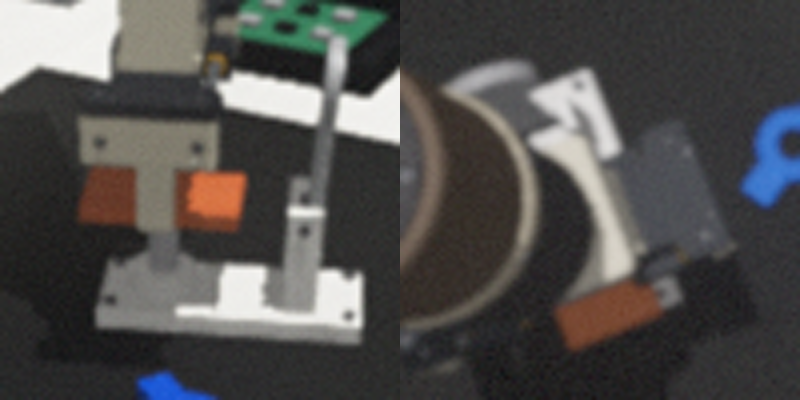

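Call:
send_rows:
  commands:
    - [1,[-0.006,0.002,-0.035],[0,0,0]]
    - [1,[0,0,-0.02],[0,0,0]]
    - [1,[0,0,0],[0,0,0]]

```text
clock: 6.3
tool_pos: [0.5075, 0.2022, 0.0684]
orientation: [179.7, -0.1, 111.4]
force: [-0.1, -0.0, -4.5]
opening: 0.0593
```

```bash
python3 - <<'E'
from h import *
to(.507,.2015,.060,111.5)
E
```

```text
t 6.3 pos [0.5075 0.2022 0.0684] ori [ 1.7968e+02 -5.0000e-02  1.1138e+02] F [-0.1 -0.  -4.5] op 0.0593
shift [-0.0022 -0.0027 -0.0335] rows 0.2 turn [-0.0005  0.0008  0.0003] rows 0.0
```

Call:
send_rows:
  commands:
    - [1,[-0.002,-0.003,-0.03],[-0.0005,0.0008,0]]
    - [1,[0,0,-0.03],[0,0,0]]
    - [1,[0,0,0],[0,0,0]]

```text
clock: 6.6
tool_pos: [0.5072, 0.2017, 0.0522]
orientation: [-180.0, 0.0, 111.4]
force: [0.2, 0.6, -3.3]
opening: 0.0596
```

```bash
python3 - <<'E'
from h import *
to(.507,.2015,.0365,111.5)
E
```

```text
t 6.6 pos [0.5072 0.2017 0.0522] ori [-1.7999e+02  1.0000e-02  1.1140e+02] F [ 0.2  0.6 -3.3] op 0.0596
shift [-0.0006 -0.0008 -0.0627] rows 0.3 turn [ 0.     -0.      0.0003] rows 0.0
```

Call:
send_rows:
  commands:
    - [1,[0,0,-0.03],[0,0,0]]
    - [1,[0,0,-0.03],[0,0,0]]
    - [1,[0,0,0],[0,0,0]]

```text
clock: 6.9
tool_pos: [0.5072, 0.2017, 0.0356]
orientation: [-180.0, 0.0, 111.4]
force: [-0.2, -0.4, -3.0]
opening: 0.0594
```

```bash
python3 - <<'E'
from h import *
to(.507,.2015,.0355,111.5)
E
```

```text
t 6.9 pos [0.5072 0.2017 0.0356] ori [-1.7997e+02  2.0000e-02  1.1141e+02] F [-0.2 -0.4 -3. ] op 0.0594
shift [-0.0009 -0.0008 -0.0002] rows 0.0 turn [ 0.0001 -0.0001  0.0002] rows 0.0
```

Call:
send_rows:
  commands:
    - [1,[0,0,-0.006],[0,0,0]]
    - [1,[0,0,-0.004],[0,0,0]]
    - [0.1,[0,0,0],[0,0,0]]
    - [0.1,[0,0,0],[0,0,0]]
    - [0.1,[0,0,0],[0,0,0]]
    - [0.1,[0,0,0],[0,0,0]]

```text
clock: 7.5
tool_pos: [0.5087, 0.2027, 0.037]
orientation: [179.8, 0.0, 111.5]
force: [-0.9, 0.1, -0.5]
opening: 0.0783
```

```bash
python3 - <<'E'
from h import *
s=look("wrist","5");look("scene","5")
to(.507,.2015,.13,111.5)
E
```

```text
7.55 [0.5088 0.2027 0.037 ] [1.7982e+02 3.0000e-02 1.1153e+02] [ 4.230e+01  2.010e+01 -2.880e+01  1.000e-01 -4.100e+01 -1.109e+02] [ 0.3 -0.3  0.5] 0.0785
7.6 [0.5086 0.2026 0.0368] [1.7984e+02 4.0000e-02 1.1153e+02] [ 4.230e+01  2.010e+01 -2.880e+01  1.000e-01 -4.100e+01 -1.109e+02] [-0.2  0.2  0.7] 0.0786
t 7.6 pos [0.5086 0.2026 0.0368] ori [1.7984e+02 4.0000e-02 1.1153e+02] F [-0.2  0.2  0.7] op 0.0786
shift [-0.0066 -0.0044  0.3726] rows 1.9 turn [-0.0001  0.0005 -0.0001] rows 0.0
```

View pics/wrist5.png

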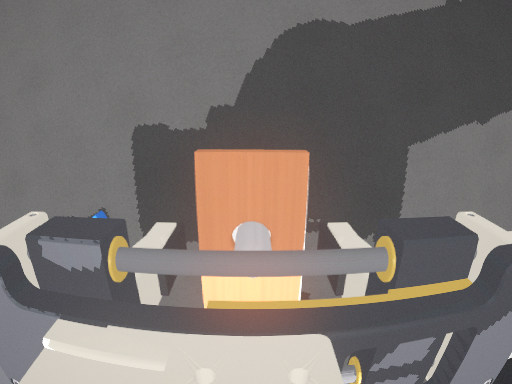

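View pics/scene5.png

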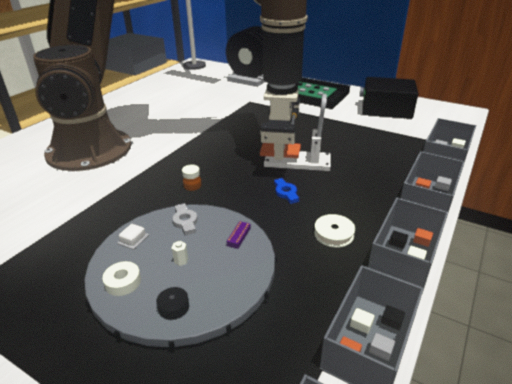

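Call:
send_rows:
  commands:
    - [0.1,[0,0,0.1],[0,0,0]]
    - [0.1,[0,0,0.15],[0,0,0]]
    - [0.1,[0,0,0.18],[0,0,0]]
    - [0.1,[0,-0.1,0.06],[0,0,-0.01]]
    - [0.1,[-0.005,-0.18,0],[0,0,-0.013]]
    - [0.1,[-0.005,-0.18,0],[0,0,-0.013]]
    - [0.1,[-0.005,-0.18,0],[0,0,-0.013]]
    - [0.1,[-0.005,-0.18,0],[0,0,-0.013]]
    - [0.1,[-0.005,-0.18,0],[0,0,-0.013]]
    - [0.1,[-0.005,-0.18,0],[0,0,-0.013]]
    - [0.1,[-0.005,-0.18,0],[0,0,-0.013]]
    - [0.1,[-0.005,-0.18,0],[0,0,-0.013]]

```text
clock: 8.8
tool_pos: [0.497, -0.1918, 0.165]
orientation: [179.7, -0.0, 69.5]
force: [1.5, 0.0, -0.3]
opening: 0.0789
```

```bash
python3 - <<'E'
from h import *
s=load("top0.npz")
T=lambda U,V,z:onz(s,(U+.5)/5-.5+275,(V+.5)/5-.5+130,z)
print("standoff",T(364,322,.075),"tt centre",T(343,335,.033))
to(.4862,-.3384,.13,60)
t=look("top","6"); crop(t,125,145,225,245,6,"pics/t6.png")
E
```

```text
standoff [ 0.53736232 -0.24501892  0.075     ] tt centre [ 0.53500801 -0.24320519  0.033     ]
t 8.8 pos [ 0.497  -0.1918  0.165 ] ori [ 1.7965e+02 -1.0000e-02  6.9500e+01] F [ 1.5  0.  -0.3] op 0.0789
shift [-0.0433 -0.5862 -0.14  ] rows 3.0 turn [ 0.0004  0.0009 -0.0264] rows 1.1
8.85 [ 0.4964 -0.1968  0.1648] [1.7969e+02 8.0000e-02 6.9070e+01] [  -0.4   10.   -22.5    0.2  -57.2 -110.6] [ 1.2 -3.8  1.1] 0.079
```

View pics/t6.png

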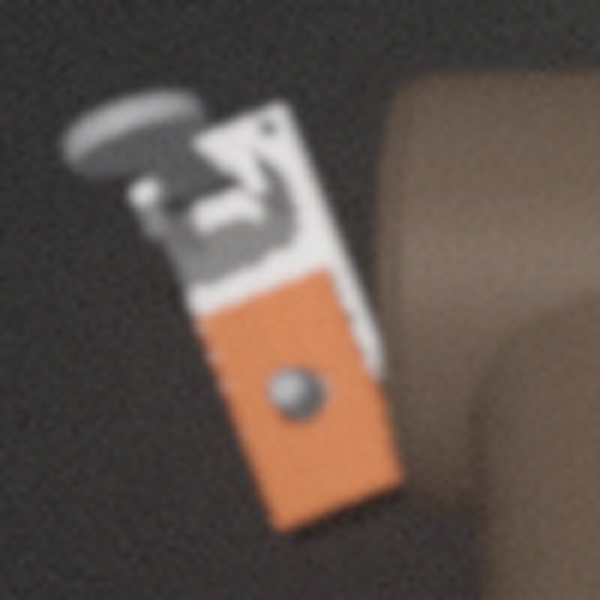

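Call:
send_rows:
  commands:
    - [0.1,[-0.01,-0.18,0],[0,0.0005,-0.008]]
    - [0.1,[-0.01,-0.18,0],[0,0,-0.008]]
    - [0.1,[-0.01,-0.16,-0.04],[0,0,0]]
    - [0.1,[0,-0.03,-0.05],[0,0,0]]
    - [0.1,[0,0,-0.04],[0,0,0]]
    - [0.1,[0,0,0],[0,0,0]]

```text
clock: 9.45
tool_pos: [0.4873, -0.3402, 0.13]
orientation: [179.9, 0.2, 62.8]
force: [-0.6, 0.9, -0.3]
opening: 0.0789
```

```bash
python3 - <<'E'
from h import *
look("wrist","7")
to(.4862,-.3384,.09,63)
E
```

```text
9.5 [ 0.4878 -0.34    0.1307] [1.7983e+02 1.6000e-01 6.2830e+01] [ -15.9   17.4  -17.4    0.2  -55.1 -101.4] [ 0.   0.1 -0.3] 0.0787
t 9.5 pos [ 0.4878 -0.34    0.1307] ori [1.7983e+02 1.6000e-01 6.2830e+01] F [ 0.   0.1 -0.3] op 0.0787
shift [-0.0062  0.0066 -0.163 ] rows 0.8 turn [0.0006 0.0002 0.0005] rows 0.0
```

View pics/wrist7.png

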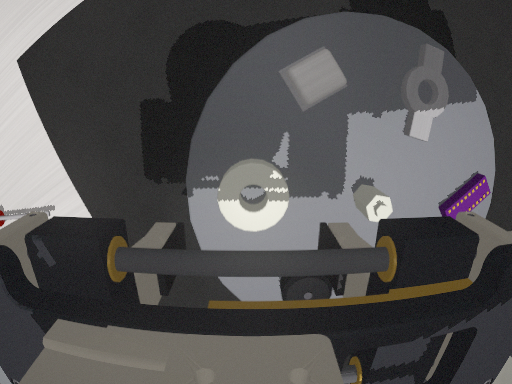

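```bash
python3 - <<'E'
from h import *
w=load("wrist7.npz")
for uv in[(253.5,194.5),(253.5,159.5),(253.5,231),(218,194),(289,194)]: print(wonz(w,*uv,.055))
for z in(.055,.033): print(wproj(w,(.4862,-.3384,z)))
E
```

```text
[ 0.4837151  -0.33714909  0.055     ]
[ 0.45784813 -0.32391289  0.055     ]
[ 0.51269852 -0.35196089  0.055     ]
[ 0.47000007 -0.36296764  0.055     ]
[ 0.49670535 -0.3109221   0.055     ]
[253.52136106 197.74282182]
[253.40653794 190.54556341]
```

Call:
send_rows:
  commands:
    - [0.1,[-0.007,0.006,-0.1],[0.0006,0,0]]
    - [0.1,[0,0,-0.12],[0,0,0]]
    - [0.1,[0,0,-0.06],[0,0,0]]
    - [0.1,[0,0,0],[0,0,0]]

```text
clock: 9.9
tool_pos: [0.4893, -0.3343, 0.0627]
orientation: [179.6, -0.1, 63.2]
force: [-0.6, 0.7, -0.7]
opening: 0.0789
```

```bash
python3 - <<'E'
from h import *
to(.4858,-.3382,.037,63)
E
```

```text
t 9.9 pos [ 0.4893 -0.3343  0.0627] ori [ 1.7958e+02 -7.0000e-02  6.3250e+01] F [-0.6  0.7 -0.7] op 0.0789
shift [-0.0141 -0.0156 -0.1027] rows 0.5 turn [ 0.0003  0.0011 -0.0007] rows 0.1
```

Call:
send_rows:
  commands:
    - [0.1,[-0.014,-0.016,-0.02],[0.0003,0.001,-0.0007]]
    - [0.1,[0,0,-0.04],[0,0,0]]
    - [0.1,[0,0,-0.04],[0,0,0]]
    - [0.1,[0,0,0],[0,0,0]]

```text
clock: 10.3
tool_pos: [0.4883, -0.3373, 0.0395]
orientation: [179.7, -0.0, 63.2]
force: [0.7, -0.7, -0.4]
opening: 0.0783
```

```bash
python3 - <<'E'
from h import *
to(.4858,-.3382,.037,63)
E
```

```text
t 10.3 pos [ 0.4883 -0.3373  0.0395] ori [ 1.797e+02 -3.000e-02  6.319e+01] F [ 0.7 -0.7 -0.4] op 0.0783
shift [-0.01   -0.0037 -0.0099] rows 0.1 turn [ 0.0003  0.0008 -0.0005] rows 0.0
```

Call:
send_rows:
  commands:
    - [0.1,[-0.01,-0.004,-0.01],[0.0003,0.0008,-0.0005]]
    - [0.1,[0,0,0],[0,0,0]]
    - [1,[0,0,0],[0,0,0]]
    - [1,[0,0,0],[0,0,0]]
    - [1,[0,0,0],[0,0,0]]
    - [1,[0,0,0],[0,0,0]]
    - [1,[0,0,0],[0,0,0]]

```text
clock: 11.0
tool_pos: [0.4861, -0.3389, 0.0378]
orientation: [179.9, 0.0, 63.0]
force: [0.1, 0.2, -0.1]
opening: 0.0585
```

```bash
python3 - <<'E'
from h import *
look("wrist","8")
to(.507,.2015,.17,111.5)
E
```

```text
11.05 [ 0.4861 -0.339   0.0378] [179.94   0.    62.97] [ -16.    23.5  -22.8    0.   -43.7 -101.1] [-0.   0.2 -1. ] 0.0585
t 11.05 pos [ 0.4861 -0.339   0.0378] ori [179.94   0.    62.97] F [-0.   0.2 -1. ] op 0.0585
shift [0.0836 2.1619 0.5287] rows 11.1 turn [0.     0.0002 0.1348] rows 5.6
```

View pics/wrist8.png

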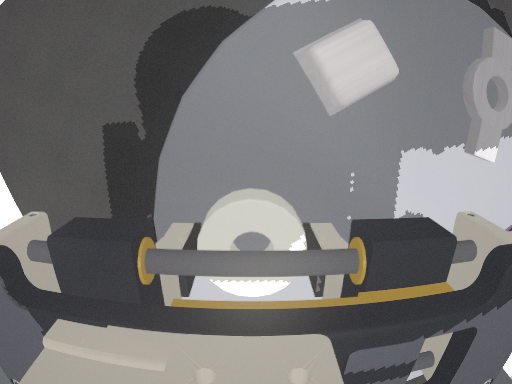

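```bash
python3 - <<'E'
from h import *
w=load("wrist8.npz")
y=np.radians(63+90)
for d in(-.002,0,.002,.004): 
    P=np.array([.4861+(d+.03)*np.cos(y),-.339+(d+.03)*np.sin(y),.0555]);print(d,wproj(w,P))
crop(w,180,170,330,265,5,"pics/w8c.png")
E
```

```text
-0.002 [252.34901536 201.81448111]
0 [252.35235126 197.98465045]
0.002 [252.35561557 194.12443111]
0.004 [252.3588052  190.23477658]
```

View pics/w8c.png

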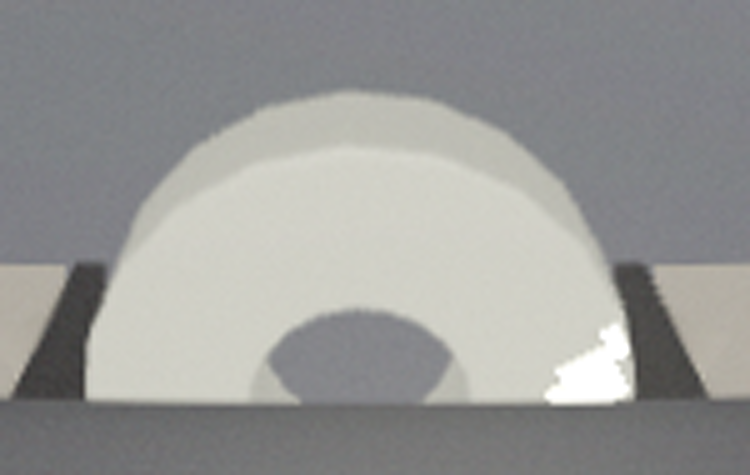

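Call:
send_rows:
  commands:
    - [1,[0,0,0.08],[0,0,0]]
    - [1,[0,0,0.15],[0,0,0]]
    - [1,[0,0.04,0.18],[0,0,0.005]]
    - [1,[0.005,0.12,0.1],[0,0,0.01]]
    - [1,[0.008,0.18,0],[0,0,0.013]]
    - [1,[0.008,0.18,0],[0,0,0.013]]
    - [1,[0.008,0.18,0],[0,0,0.013]]
    - [1,[0.008,0.18,0],[0,0,0.013]]
    - [1,[0.008,0.18,0],[0,0,0.013]]
    - [1,[0.008,0.18,0],[0,0,0.013]]
    - [1,[0.008,0.18,0],[0,0,0.013]]
    - [1,[0.008,0.18,0],[0,0,0.013]]

```text
clock: 12.25
tool_pos: [0.5, 0.0717, 0.1709]
orientation: [179.8, 0.0, 107.0]
force: [1.1, 0.4, -0.7]
opening: 0.0584
```

```bash
python3 - <<'E'
from h import *
to(.5065,.2014,.13,111.5)
E
```

```text
t 12.25 pos [0.5    0.0717 0.1709] ori [1.7980e+02 3.0000e-02 1.0696e+02] F [ 1.1  0.4 -0.7] op 0.0584
shift [ 0.0261  0.519  -0.1636] rows 2.7 turn [-0.0001  0.0006  0.0126] rows 0.5
```

Call:
send_rows:
  commands:
    - [1,[0.008,0.15,-0.02],[0,0,0.005]]
    - [1,[0.008,0.15,-0.04],[0,0,0.003]]
    - [1,[0.008,0.12,-0.05],[0,0,0]]
    - [1,[0,0.04,-0.03],[0,0,0]]
    - [1,[0,0,0],[0,0,0]]

```text
clock: 12.75
tool_pos: [0.5054, 0.1974, 0.1358]
orientation: [179.6, -0.0, 110.6]
force: [0.7, -0.8, 0.2]
opening: 0.0584
```

```bash
python3 - <<'E'
from h import *
to(.5065,.2014,.085,111.5)
E
```

```text
t 12.75 pos [0.5054 0.1974 0.1358] ori [ 1.7959e+02 -2.0000e-02  1.1056e+02] F [ 0.7 -0.8  0.2] op 0.0584
shift [ 0.0043  0.0161 -0.203 ] rows 1.0 turn [-0.0005  0.001   0.0026] rows 0.1
```

Call:
send_rows:
  commands:
    - [1,[0.004,0.016,-0.06],[-0.0005,0.001,0.0026]]
    - [1,[0,0,-0.07],[0,0,0]]
    - [1,[0,0,-0.05],[0,0,0]]
    - [1,[0,0,0],[0,0,0]]

```text
clock: 13.15
tool_pos: [0.5064, 0.1989, 0.0887]
orientation: [-180.0, 0.0, 111.5]
force: [0.0, -0.8, 0.1]
opening: 0.0583
```

```bash
python3 - <<'E'
from h import *
to(.5065,.2014,.078,111.5)
E
```

```text
t 13.15 pos [0.5064 0.1989 0.0887] ori [-1.7997e+02  1.0000e-02  1.1153e+02] F [ 0.  -0.8  0.1] op 0.0583
shift [ 0.0002  0.0098 -0.0426] rows 0.2 turn [ 0.0001 -0.0001 -0.0001] rows 0.0
```

Call:
send_rows:
  commands:
    - [1,[0,0.01,-0.02],[0,0,0]]
    - [1,[0,0,-0.02],[0,0,0]]
    - [1,[0,0,0],[0,0,0]]

```text
clock: 13.45
tool_pos: [0.5071, 0.2002, 0.0786]
orientation: [180.0, 0.0, 111.4]
force: [-0.1, -0.4, -0.3]
opening: 0.0584
```

```bash
python3 - <<'E'
from h import *
to(.5065,.2014,.06,111.5)
s=look("scene","9"); crop(s,240,85,340,185,5,"pics/s9c.png")
w=look("wrist","9"); crop(w,180,130,330,265,5,"pics/w9c.png")
E
```

```text
t 13.45 pos [0.5071 0.2002 0.0786] ori [1.8000e+02 1.0000e-02 1.1144e+02] F [-0.1 -0.4 -0.3] op 0.0584
shift [-0.0024  0.0047 -0.0745] rows 0.4 turn [0.     0.     0.0002] rows 0.0
13.5 [0.5073 0.2004 0.079 ] [179.97   0.   111.45] [  42.2   16.7  -26.6    0.   -46.7 -110.7] [ 0.7 -0.  -0. ] 0.0585
13.55 [0.5074 0.2006 0.0793] [179.95  -0.   111.46] [  42.2   16.7  -26.6    0.   -46.7 -110.7] [-0.5  0.1  0. ] 0.0584
```

View pics/s9c.png

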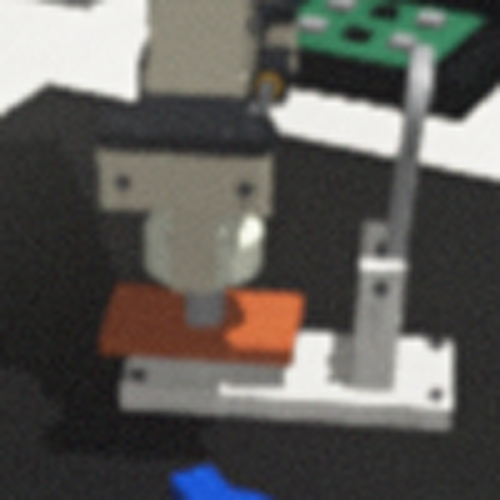

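View pics/w9c.png

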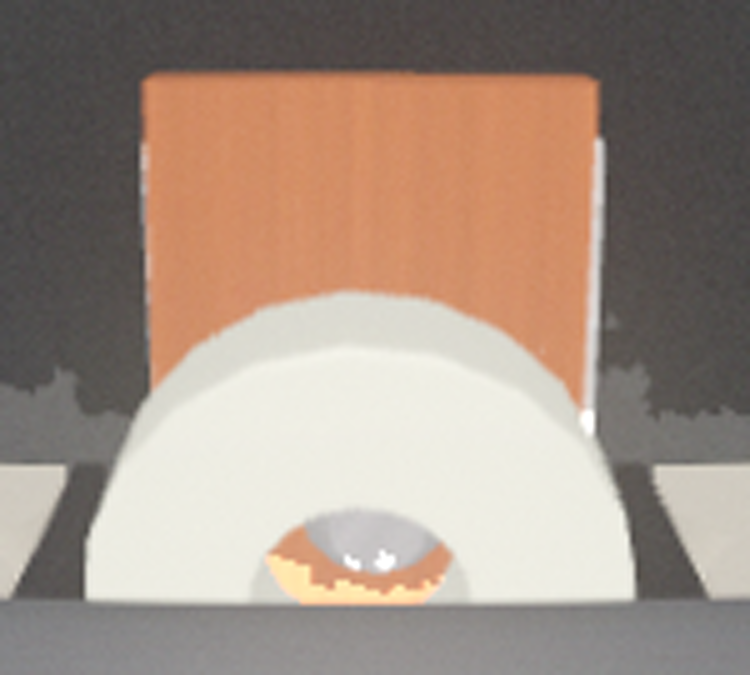

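Call:
send_rows:
  commands:
    - [1,[-0.004,0.005,-0.03],[0,0,0]]
    - [1,[0,0,-0.025],[0,0,0]]
    - [1,[0,0,0],[0,0,0]]

```text
clock: 13.85
tool_pos: [0.5067, 0.2023, 0.0653]
orientation: [179.8, -0.0, 111.5]
force: [0.1, -0.7, -0.3]
opening: 0.0584
```

```bash
python3 - <<'E'
from h import *
to(.5065,.2014,.05,111.5)
E
```

```text
t 13.85 pos [0.5067 0.2023 0.0653] ori [ 1.7984e+02 -4.0000e-02  1.1147e+02] F [ 0.1 -0.7 -0.3] op 0.0584
shift [-0.0009 -0.0037 -0.0612] rows 0.3 turn [-0.0003  0.0004  0.0001] rows 0.0
```

Call:
send_rows:
  commands:
    - [1,[0,-0.003,-0.03],[-0.0003,0.0004,0]]
    - [1,[0,0,-0.025],[0,0,0]]
    - [1,[0,0,-0.012],[0,0,0]]
    - [1,[0,0,0],[0,0,0]]

```text
clock: 14.25
tool_pos: [0.5071, 0.2019, 0.0476]
orientation: [180.0, 0.0, 111.5]
force: [-3.6, -0.5, 10.9]
opening: 0.0585
```

```bash
python3 - <<'E'
from h import *
to(.5065,.2014,.0475,111.5)
E
```

```text
t 14.25 pos [0.5071 0.2019 0.0476] ori [1.8000e+02 3.0000e-02 1.1152e+02] F [-3.6 -0.5 10.9] op 0.0585
shift [-0.0023 -0.0018 -0.0003] rows 0.0 turn [ 0.0001  0.     -0.    ] rows 0.0
```

Call:
send_rows:
  commands:
    - [0.1,[0,0,0],[0,0,0]]
    - [0.1,[0,0,0],[0,0,0]]
    - [0.1,[0,0,0],[0,0,0]]
    - [0.1,[0,0,0],[0,0,0]]
    - [0.1,[0,0,0.1],[0,0,0]]
    - [0.1,[0,0,0.15],[0,0,0]]
    - [0.1,[0,0,0.15],[0,0,0]]
    - [0.1,[0,-0.05,0.1],[0,0,-0.005]]
    - [0.1,[0,-0.15,0.02],[0,0,-0.012]]
    - [0.1,[0,-0.18,0],[0,0,-0.012]]
    - [0.1,[0,-0.18,0],[0,0,-0.012]]
    - [0.1,[-0.01,-0.18,0],[0,0,-0.012]]

```text
clock: 15.45
tool_pos: [0.5043, 0.015, 0.1823]
orientation: [179.9, 0.0, 92.3]
force: [1.7, -0.7, -0.5]
opening: 0.0792
```

```bash
python3 - <<'E'
from h import *
to(.4725,-.153,.13,52.5)
E
```

```text
t 15.45 pos [0.5043 0.015  0.1823] ori [1.7994e+02 3.0000e-02 9.2270e+01] F [ 1.7 -0.7 -0.5] op 0.0792
shift [-0.1274 -0.6721 -0.2091] rows 3.6 turn [ 1.000e-04  1.000e-04 -1.105e-01] rows 4.6
```

Call:
send_rows:
  commands:
    - [0.25,[-0.025,-0.16,0],[0,0,-0.018]]
    - [0.25,[-0.025,-0.16,-0.01],[0,0,-0.02]]
    - [0.25,[-0.025,-0.16,-0.03],[0,0,-0.02]]
    - [0.25,[-0.03,-0.14,-0.05],[0,0,-0.02]]
    - [0.25,[-0.02,-0.05,-0.05],[0,0,-0.02]]
    - [0.25,[0,0,-0.03],[0,0,-0.01]]
    - [0.25,[0,0,0],[0,0,0]]

```text
clock: 16.15
tool_pos: [0.4694, -0.1643, 0.1394]
orientation: [179.8, -0.0, 51.3]
force: [-0.9, -0.4, 0.0]
opening: 0.066
```

```bash
python3 - <<'E'
from h import *
s=load("top0.npz")
T=lambda U,V,z:onz(s,(U+.5)/5-.5+275,(V+.5)/5-.5+130,z)
for n,p,z in[("dip",(95,255),.047),("osc",(332,520),.055),("clamp",(182,454),.045)]: print(n,T(*p,z))
look("wrist","10")
to(.4725,-.153,.09,52.5)
E
```

```text
dip [ 0.5791312  -0.11109202  0.047     ]
osc [ 0.43728324 -0.22779961  0.055     ]
clamp [ 0.47334643 -0.1531608   0.045     ]
16.2 [ 0.4697 -0.1641  0.1399] [ 1.7974e+02 -2.0000e-02  5.1440e+01] [   3.5    8.1  -28.5    0.2  -53.1 -132.2] [-0.9  0.3  0.3] 0.0654
t 16.2 pos [ 0.4697 -0.1641  0.1399] ori [ 1.7974e+02 -2.0000e-02  5.1440e+01] F [-0.9  0.3  0.3] op 0.0654
shift [ 0.0111  0.0445 -0.1997] rows 1.0 turn [0.0004 0.0006 0.0029] rows 0.1
```

View pics/wrist10.png

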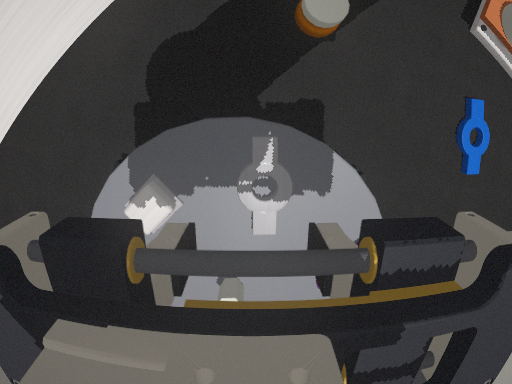

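```bash
python3 - <<'E'
from h import *
w=load("wrist10.npz"); crop(w,210,120,320,250,5,"pics/w10c.png")
for z in (.045,.033): print(wproj(w,(.4725,-.153,z)))
E
```

```text
[264.22564643 187.90766615]
[263.67657466 184.49388313]
```

View pics/w10c.png

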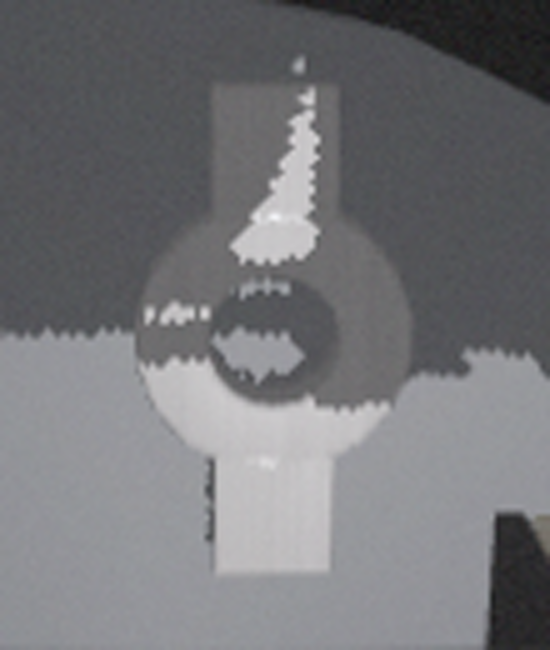

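Call:
send_rows:
  commands:
    - [0.25,[0.011,0.044,-0.08],[0.0004,0.0006,0.002]]
    - [0.25,[0,0,-0.1],[0,0,0]]
    - [0.25,[0,0,-0.1],[0,0,0]]
    - [0.25,[0,0,0],[0,0,0]]

```text
clock: 16.6
tool_pos: [0.4757, -0.1514, 0.0714]
orientation: [179.7, -0.2, 52.9]
force: [-0.3, -0.3, -0.5]
opening: 0.0659
```

```bash
python3 - <<'E'
from h import *
to(.4725,-.153,.036,52.2)
E
```

```text
t 16.6 pos [ 0.4757 -0.1514  0.0714] ori [179.69  -0.22  52.88] F [-0.3 -0.3 -0.5] op 0.0659
shift [-0.0128 -0.0066 -0.1414] rows 0.7 turn [ 0.      0.001  -0.0019] rows 0.1
```

Call:
send_rows:
  commands:
    - [0.25,[-0.013,-0.007,-0.04],[0,0.001,-0.002]]
    - [0.25,[0,0,-0.04],[0,0,0]]
    - [0.25,[0,0,-0.04],[0,0,0]]
    - [0.25,[0,0,0],[0,0,0]]

```text
clock: 17.0
tool_pos: [0.4748, -0.1525, 0.0424]
orientation: [179.8, -0.1, 52.4]
force: [-0.2, 0.2, 0.4]
opening: 0.0658
```

```bash
python3 - <<'E'
from h import *
to(.4725,-.153,.036,52.2)
E
```

```text
t 17.0 pos [ 0.4748 -0.1525  0.0424] ori [ 1.7979e+02 -1.3000e-01  5.2390e+01] F [-0.2  0.2  0.4] op 0.0658
shift [-0.0093 -0.002  -0.0257] rows 0.1 turn [ 0.0001  0.0007 -0.0005] rows 0.0
```

Call:
send_rows:
  commands:
    - [0.25,[-0.009,-0.002,-0.025],[0,0.0007,-0.0005]]
    - [0.25,[0,0,0],[0,0,0]]

```text
clock: 17.2
tool_pos: [0.4728, -0.1531, 0.0361]
orientation: [180.0, 0.0, 52.2]
force: [0.7, -0.3, -0.0]
opening: 0.0657
```

```bash
python3 - <<'E'
from h import *
to(.4725,-.153,.0355,52.2)
E
```

```text
t 17.2 pos [ 0.4728 -0.1531  0.0361] ori [1.7997e+02 2.0000e-02 5.2210e+01] F [ 0.7 -0.3 -0. ] op 0.0657
shift [-0.0011  0.0005 -0.0024] rows 0.0 turn [ 0.0001  0.     -0.    ] rows 0.0
```

Call:
send_rows:
  commands:
    - [1,[0,0,-0.002],[0,0,0]]
    - [1,[0,0,0],[0,0,0]]
    - [1,[0,0,0],[0,0,0]]
    - [1,[0,0,0],[0,0,0]]
    - [1,[0,0,0],[0,0,0]]

```text
clock: 17.7
tool_pos: [0.4731, -0.1532, 0.0362]
orientation: [179.9, -0.0, 52.2]
force: [0.4, 0.6, -1.3]
opening: 0.0489
```

```bash
python3 - <<'E'
from h import *
w=look("wrist","11"); crop(w,180,150,330,265,5,"pics/w11c.png")
o=np.array([.4728,-.1531]);y=np.radians(52.2+90)
for d in(.045,.025,0): print(d,wproj(w,(o[0]+d*np.cos(y),o[1]+d*np.sin(y),.045)))
to(.5065,.2014,.17,111.5)
E
```

```text
17.75 [ 0.4731 -0.1532  0.0362] [ 1.7993e+02 -2.0000e-02  5.2200e+01] [ 4.800e+00  1.630e+01 -3.510e+01  1.000e-01 -3.860e+01 -1.326e+02] [ 0.5 -1.  -0.7] 0.0489
0.045 [252.4284986  164.13239414]
0.025 [252.38185182 201.29844074]
0 [252.31673205 243.85543819]
t 17.75 pos [ 0.4731 -0.1532  0.0362] ori [ 1.7993e+02 -2.0000e-02  5.2200e+01] F [ 0.5 -1.  -0.7] op 0.0489
shift [0.1336 1.4185 0.5352] rows 7.6 turn [-0.      0.0002  0.1647] rows 6.9
```

View pics/w11c.png

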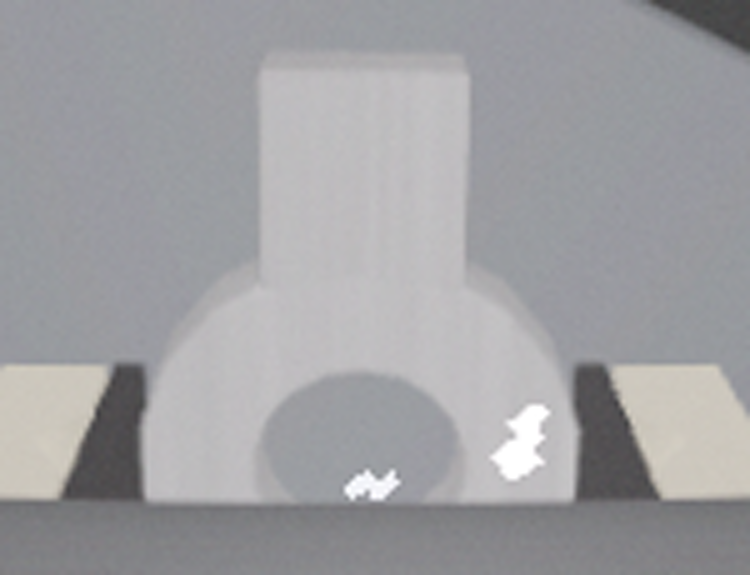

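Call:
send_rows:
  commands:
    - [1,[0,0,0.06],[0,0,0]]
    - [1,[0,0,0.15],[0,0,0]]
    - [1,[0,0.02,0.18],[0,0,0.01]]
    - [1,[0.01,0.1,0.15],[0,0,0.016]]
    - [1,[0.015,0.15,0.05],[0,0,0.018]]
    - [1,[0.02,0.16,0],[0,0,0.018]]
    - [1,[0.02,0.16,0],[0,0,0.018]]
    - [1,[0.02,0.16,0],[0,0,0.018]]
    - [1,[0.02,0.16,0],[0,0,0.018]]
    - [1,[0.02,0.16,0],[0,0,0.018]]
    - [1,[0.02,0.16,0],[0,0,0.018]]
    - [1,[0.01,0.12,0],[0,0,0.01]]

```text
clock: 18.95
tool_pos: [0.5078, 0.1944, 0.1909]
orientation: [179.8, 0.1, 112.4]
force: [0.2, -0.1, -0.9]
opening: 0.0492
```

```bash
python3 - <<'E'
from h import *
to(.507,.2017,.13,111.5)
E
```

```text
t 18.95 pos [0.5078 0.1944 0.1909] ori [1.7980e+02 6.0000e-02 1.1244e+02] F [ 0.2 -0.1 -0.9] op 0.0492
shift [-0.0031  0.029  -0.2436] rows 1.2 turn [-0.      0.0006 -0.0026] rows 0.1
```

Call:
send_rows:
  commands:
    - [1,[-0.003,0.02,-0.08],[0,0.0006,-0.0026]]
    - [1,[0,0,-0.12],[0,0,0]]
    - [1,[0,0,-0.12],[0,0,0]]
    - [1,[0,0,-0.04],[0,0,0]]
    - [1,[0,0,0],[0,0,0]]

```text
clock: 19.45
tool_pos: [0.5072, 0.2052, 0.0988]
orientation: [179.9, -0.1, 112.0]
force: [-0.8, -0.5, -0.6]
opening: 0.0491
```

```bash
python3 - <<'E'
from h import *
to(.507,.2017,.08,111.5)
s=look("scene","12"); crop(s,240,85,340,185,5,"pics/s12c.png")
E
```

```text
t 19.45 pos [0.5072 0.2052 0.0988] ori [ 1.7988e+02 -6.0000e-02  1.1198e+02] F [-0.8 -0.5 -0.6] op 0.0491
shift [-0.0008 -0.0141 -0.075 ] rows 0.4 turn [-0.0003  0.0003 -0.0013] rows 0.1
19.5 [0.5074 0.2053 0.0995] [ 1.7984e+02 -7.0000e-02  1.1198e+02] [  42.5   15.4  -25.2   -0.   -49.3 -110.6] [-0.4 -0.8 -1.7] 0.0491
```

View pics/s12c.png

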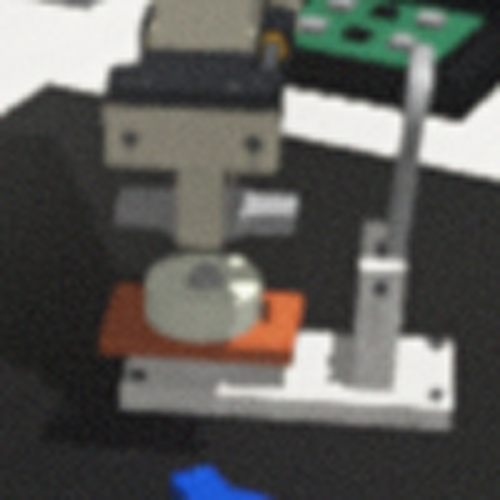

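The spacer lies flat on the plate with the post tip showing through it at (205,275) in the crop. The clamp ring is held level just above.

Call:
send_rows:
  commands:
    - [1,[-0.001,-0.014,-0.03],[-0.0003,0.0003,-0.0013]]
    - [1,[0,0,-0.025],[0,0,0]]
    - [1,[0,0,0],[0,0,0]]

```text
clock: 19.8
tool_pos: [0.509, 0.2023, 0.088]
orientation: [179.7, -0.1, 111.5]
force: [0.0, -0.7, -0.9]
opening: 0.0493
```

```bash
python3 - <<'E'
from h import *
to(.507,.2017,.076,111.5)
E
```

```text
t 19.8 pos [0.509  0.2023 0.088 ] ori [ 1.7970e+02 -7.0000e-02  1.1145e+02] F [ 0.  -0.7 -0.9] op 0.0493
shift [-0.0079 -0.0024 -0.0479] rows 0.2 turn [-0.0005  0.0007  0.0001] rows 0.0
```

Call:
send_rows:
  commands:
    - [1,[-0.008,-0.003,-0.02],[-0.0005,0.0007,0]]
    - [1,[0,0,-0.025],[0,0,0]]
    - [1,[0,0,0],[0,0,0]]

```text
clock: 20.1
tool_pos: [0.5075, 0.2017, 0.0771]
orientation: [179.9, -0.0, 111.4]
force: [-0.4, 0.0, -1.6]
opening: 0.0491
```

```bash
python3 - <<'E'
from h import *
to(.507,.2017,.0685,111.5)
w=look("wrist","13"); crop(w,180,150,330,265,5,"pics/w13c.png")
E
```

```text
t 20.1 pos [0.5075 0.2017 0.0771] ori [ 1.7990e+02 -3.0000e-02  1.1143e+02] F [-0.4  0.  -1.6] op 0.0491
shift [-0.002  -0.0001 -0.0344] rows 0.2 turn [-0.0002  0.0002  0.0002] rows 0.0
20.15 [0.5077 0.2018 0.0774] [ 1.7988e+02 -3.0000e-02  1.1144e+02] [  42.2   16.9  -26.7    0.   -46.4 -110.8] [ 0.  -0.8 -0.6] 0.0493
```

View pics/w13c.png

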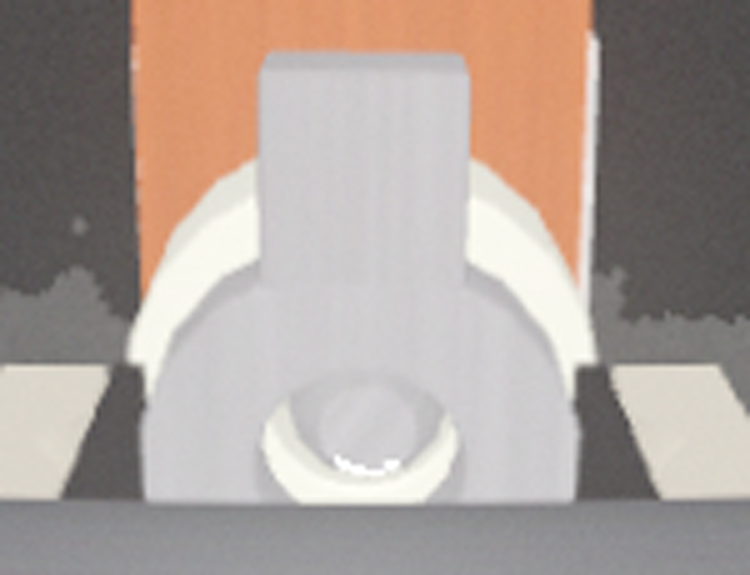

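Call:
send_rows:
  commands:
    - [1,[-0.002,0,-0.02],[-0.0002,0.0002,0]]
    - [1,[0,0,-0.016],[0,0,0]]
    - [1,[0,0,-0.006],[0,0,0]]
    - [1,[0,0,0],[0,0,0]]

```text
clock: 20.55
tool_pos: [0.5078, 0.2023, 0.0681]
orientation: [179.9, 0.0, 111.5]
force: [-0.1, 0.5, -2.2]
opening: 0.049
```

```bash
python3 - <<'E'
from h import *
to(.507,.2017,.068,111.5)
E
```

```text
t 20.55 pos [0.5078 0.2023 0.0681] ori [1.7988e+02 3.0000e-02 1.1152e+02] F [-0.1  0.5 -2.2] op 0.049
shift [-0.0033 -0.0026 -0.0003] rows 0.0 turn [-0.      0.0003 -0.    ] rows 0.0
```

Call:
send_rows:
  commands:
    - [1,[-0.002,-0.002,-0.006],[0,0.0003,0]]
    - [1,[0,0,-0.005],[0,0,0]]
    - [1,[0,0,0],[0,0,0]]

```text
clock: 20.85
tool_pos: [0.5081, 0.2025, 0.0682]
orientation: [179.8, -0.0, 111.6]
force: [-0.8, 1.0, -2.4]
opening: 0.0494
```

```bash
python3 - <<'E'
from h import *
to(.507,.2017,.068,111.5)
E
```

```text
t 20.85 pos [0.5081 0.2025 0.0682] ori [ 1.7983e+02 -1.0000e-02  1.1161e+02] F [-0.8  1.  -2.4] op 0.0494
shift [-0.0044 -0.0033 -0.001 ] rows 0.0 turn [-0.0002  0.0004 -0.0003] rows 0.0
```

Call:
send_rows:
  commands:
    - [1,[-0.004,-0.003,-0.012],[-0.0002,0.0004,0]]
    - [1,[0,0,-0.008],[0,0,0]]

```text
clock: 21.05
tool_pos: [0.5086, 0.2027, 0.0677]
orientation: [179.8, 0.0, 111.7]
force: [-12.0, -3.6, 27.6]
opening: 0.0489
```

```bash
python3 - <<'E'
from h import *
to(.507,.2017,.066,111.5)
E
```

```text
t 21.05 pos [0.5086 0.2027 0.0677] ori [1.7977e+02 2.0000e-02 1.1175e+02] F [-12.   -3.6  27.6] op 0.0489
shift [-0.0064 -0.004  -0.007 ] rows 0.1 turn [-0.0002  0.0006 -0.0007] rows 0.0
```

Call:
send_rows:
  commands:
    - [0.15,[0,0,0],[0,0,0]]
    - [0.15,[0,0,0],[0,0,0]]
    - [0.15,[0,0,0],[0,0,0]]
    - [0.15,[0,0,0],[0,0,0]]
    - [0.15,[0,0,0.08],[0,0,0]]
    - [0.15,[0,0,0.12],[0,0,0]]
    - [0.15,[0,0,0.15],[0,0,0]]
    - [0.15,[-0.05,-0.05,0.18],[0,0,0]]
    - [0.6,[-0.1,-0.1,0.15],[0,0,0]]
    - [1,[-0.08,-0.1,0.1],[0,0,0]]
    - [1,[0,0,0.05],[0,0,0]]

```text
clock: 22.15
tool_pos: [0.4479, 0.1371, 0.276]
orientation: [-179.7, 0.2, 111.8]
force: [1.5, 0.2, 0.6]
opening: 0.0562
```

```bash
python3 - <<'E'
from h import *
s=look("scene","14"); t=look("top","14"); look("wrist","14")
cv2.imwrite("pics/v14.png",np.hstack([cv2.resize(s["color"][85:185,250:350],None,fx=4,fy=4,interpolation=2),cv2.resize(t["color"][145:245,125:225],None,fx=4,fy=4,interpolation=2)]))
E
```

```text
22.2 [0.4496 0.1383 0.2776] [-179.88    0.23  111.77] [  41.3   -1.   -19.2    0.2  -71.9 -109.6] [1.3 0.6 4.7] 0.052
22.25 [0.4498 0.1389 0.2758] [-179.81    0.22  111.77] [  41.3   -0.8  -19.3    0.2  -71.8 -109.6] [ 0.9  0.6 -0.6] 0.0483
22.3 [0.4494 0.139  0.274 ] [-179.65    0.24  111.77] [ 4.130e+01 -7.000e-01 -1.940e+01  1.000e-01 -7.170e+01 -1.096e+02] [ 0.1  0.  -0.8] 0.044
```

View pics/v14.png

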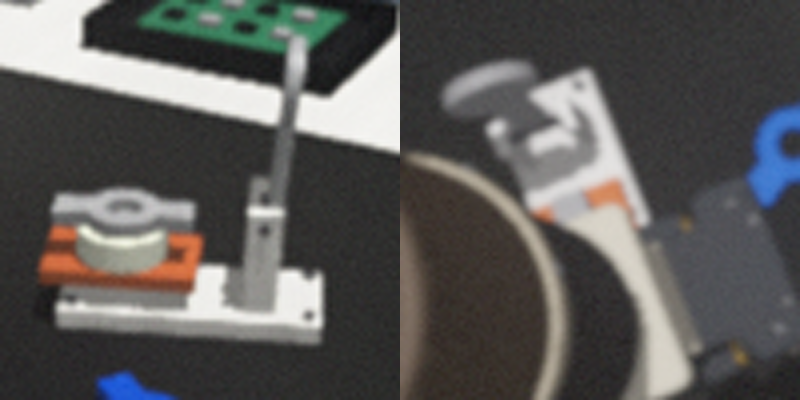

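View pics/wrist14.png

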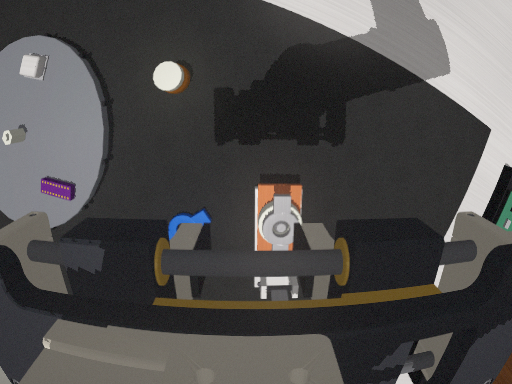

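```bash
python3 - <<'E'
from h import *
yaw=np.radians(21.5);ux=np.array([np.cos(yaw),np.sin(yaw),0]);uy=np.array([-np.sin(yaw),np.cos(yaw),0]);uz=np.array([0,0,1.])
H=np.array([.507,.2017,.033])+.09*ux+.044*uz
s=load("scene14.npz");t=load("top14.npz")
rows=[]
for th in(1.5,1.65,1.8,1.95):
    e=-np.cos(th)*ux+np.sin(th)*uz; n=np.sin(th)*ux+np.cos(th)*uz # back normal
    ims=[]
    for cam,o in[(s,(295,85)),(t,(125,150))]:
        im=cv2.resize(cam["color"][o[1]:o[1]+50,o[0]:o[0]+50],None,fx=4,fy=4,interpolation=2)
        for off,c in((0,(0,0,255)),(.01,(0,255,0))):
            pts=[(proj(cam,H+e*(.09+.027*np.cos(a))+uy*.027*np.sin(a)+n*off)-o+.5)*4-.5 for a in np.linspace(0,6.28,40)]
            cv2.polylines(im,[np.int32(np.round(pts))],True,c,1)
        ims.append(im)
    rows.append(np.vstack(ims))
cv2.imwrite("pics/cap.png",np.hstack(rows))
E
```

```text
(no output)
```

View pics/cap.png

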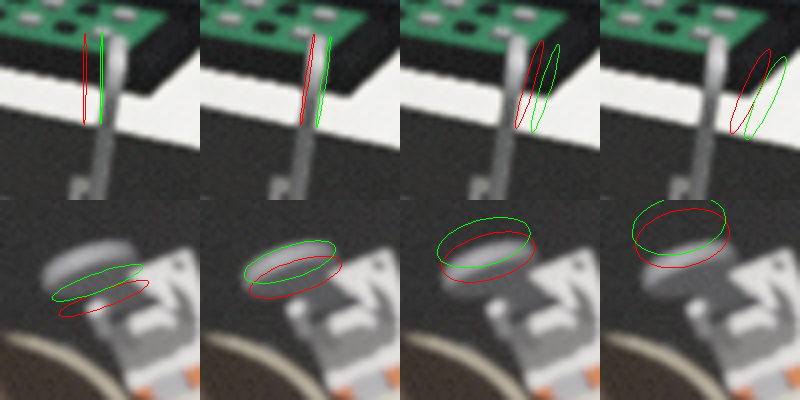

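Call:
send_rows:
  commands:
    - [1,[0.1,0.06,0],[0,0,0]]
    - [1,[0.14,0.085,0],[0,0,0]]
    - [1,[0.14,0.085,0],[0,0,0]]
    - [1,[0.14,0.085,0],[0,0,0]]
    - [1,[0.14,0.085,0],[0,0,0]]
    - [1,[0.1,0.07,0],[0,0,0]]
    - [1,[0,0,0],[0,0,0]]

```text
clock: 23.0
tool_pos: [0.6449, 0.2613, 0.2587]
orientation: [-178.7, 0.3, 111.8]
force: [-0.1, 0.4, 0.3]
opening: 0.0007
```

```bash
python3 - <<'E'
from h import *
to(.6465,.2567,.165,111.5)
E
```

```text
t 23.0 pos [0.6449 0.2613 0.2587] ori [-178.73    0.33  111.78] F [-0.1  0.4  0.3] op 0.0007
shift [ 0.0064 -0.0185 -0.3748] rows 1.9 turn [ 0.0022 -0.0029 -0.0008] rows 0.2
```

Call:
send_rows:
  commands:
    - [1,[0.01,-0.018,-0.08],[0.0022,-0.0029,-0.0008]]
    - [1,[0,0,-0.12],[0,0,0]]
    - [1,[0,0,-0.12],[0,0,0]]
    - [1,[0,0,-0.06],[0,0,0]]
    - [1,[0,0,0],[0,0,0]]

```text
clock: 23.5
tool_pos: [0.6449, 0.2561, 0.1482]
orientation: [-179.2, 0.1, 111.5]
force: [-0.0, -0.4, 0.6]
opening: 0.0007
```

```bash
python3 - <<'E'
from h import *
to(.6465,.2567,.162,111.5)
s=look("scene","15"); crop(s,240,60,370,185,5,"pics/s15c.png")
E
```

```text
t 23.5 pos [0.6449 0.2561 0.1482] ori [-1.7918e+02  1.2000e-01  1.1146e+02] F [-0.  -0.4  0.6] op 0.0007
shift [0.0064 0.0025 0.0554] rows 0.3 turn [ 0.0011 -0.002   0.0001] rows 0.1
23.55 [0.6452 0.2562 0.1492] [-1.7923e+02  1.2000e-01  1.1147e+02] [ 3.760e+01  2.570e+01 -1.700e+00 -1.000e-01 -6.340e+01 -1.061e+02] [-0.3 -0.1  0.2] 0.0004
```

View pics/s15c.png

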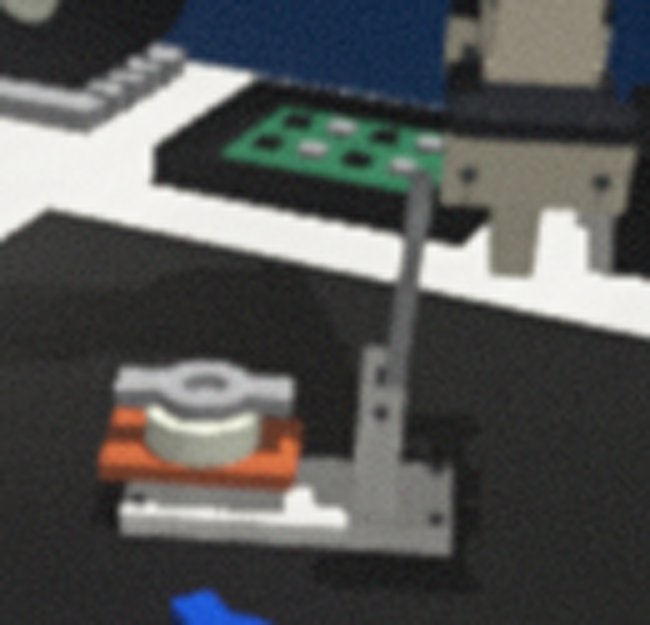

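Call:
send_rows:
  commands:
    - [1,[0,0,0.08],[0.001,-0.002,0]]
    - [1,[0,0,0.01],[0,0,0]]
    - [1,[-0.04,-0.016,0],[0,0,0]]
    - [1,[-0.05,-0.02,0],[0,0,0]]
    - [1,[-0.05,-0.02,0],[0,0,0]]
    - [1,[-0.05,-0.02,0],[0,0,0]]
    - [1,[-0.04,-0.016,0],[0,0,0]]

```text
clock: 24.25
tool_pos: [0.5882, 0.2341, 0.1825]
orientation: [179.1, -0.1, 111.5]
force: [0.9, 1.2, -0.7]
opening: 0.0007
```

```bash
cat >>h.py <<'E'
def hu(o):
    y=np.radians(21.5); u=np.array([np.cos(y),np.sin(y)]); d=o["tool_pos"][:2]-np.array([.507,.2017])-.09*u
    print("u",(d@u).round(4),"lat",(d@np.array([-u[1],u[0]])).round(4),"z",o["tool_pos"][2].round(4))
E
python3 - <<'E'
from h import *
from plant import sensors
to(.5907-.037*.93,.2347-.037*.3665,.168,111.5)
hu(sensors.get_obs())
s=look("scene","16"); crop(s,240,60,370,185,5,"pics/s16c.png")
E
```

```text
t 24.25 pos [0.5882 0.2341 0.1825] ori [ 1.7906e+02 -1.1000e-01  1.1150e+02] F [ 0.9  1.2 -0.7] op 0.0007
shift [-0.1275 -0.0518 -0.0581] rows 0.7 turn [-0.0012  0.0023 -0.    ] rows 0.1
u -0.0026 lat 0.0004 z 0.1825
24.3 [0.5869 0.2336 0.1829] [ 1.7907e+02 -1.3000e-01  1.1149e+02] [  39.5   17.7   -9.5    0.2  -61.9 -108.1] [-2.7 -0.3  0.3] 0.0008
```

View pics/s16c.png

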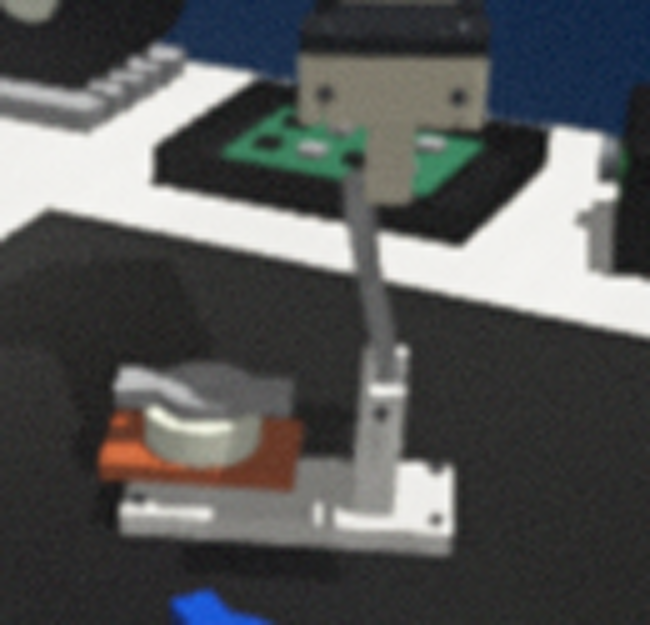

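Call:
send_rows:
  commands:
    - [1,[-0.03,-0.012,-0.03],[-0.0012,0.0023,0]]
    - [1,[-0.035,-0.014,-0.03],[0,0,0]]
    - [1,[-0.035,-0.014,-0.03],[0,0,0]]
    - [1,[-0.035,-0.014,-0.03],[0,0,0]]

```text
clock: 24.7
tool_pos: [0.5538, 0.2208, 0.1555]
orientation: [179.7, -0.1, 111.5]
force: [0.4, 0.1, 0.7]
opening: 0.0003
```

```bash
python3 - <<'E'
from h import *
from plant import sensors
to(.5907-.056*.93,.2347-.056*.3665,.146,111.5)
hu(sensors.get_obs())
s=look("scene","17"); crop(s,240,60,370,185,5,"pics/s17c.png")
E
```

```text
t 24.7 pos [0.5538 0.2208 0.1555] ori [ 1.7968e+02 -9.0000e-02  1.1154e+02] F [0.4 0.1 0.7] op 0.0003
shift [-0.0608 -0.0264 -0.0381] rows 0.4 turn [-0.0006  0.0007 -0.0001] rows 0.0
u -0.0394 lat 0.0006 z 0.1555
24.75 [0.5519 0.2199 0.1541] [ 1.7983e+02 -1.0000e-01  1.1150e+02] [  40.5   16.1  -15.7   -0.   -58.  -109. ] [-2.9 -0.6 -1.5] 0.0004
```

View pics/s17c.png

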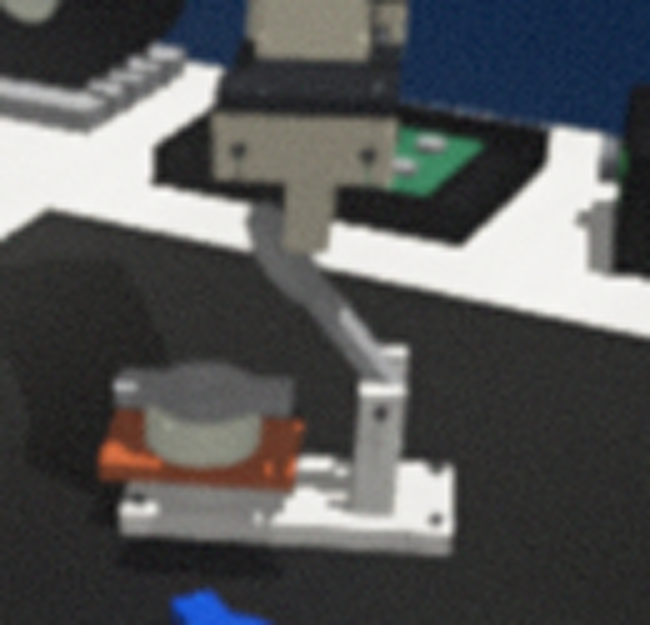

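Call:
send_rows:
  commands:
    - [1,[-0.03,-0.012,-0.03],[0,0,0]]
    - [1,[-0.03,-0.012,-0.04],[0,0,0]]
    - [1,[-0.025,-0.01,-0.04],[0,0,0]]
    - [1,[-0.02,-0.008,-0.04],[0,0,0]]

```text
clock: 25.15
tool_pos: [0.5253, 0.2093, 0.1156]
orientation: [179.8, -0.1, 111.5]
force: [-0.0, 0.7, 1.6]
opening: 0.0001
```

```bash
python3 - <<'E'
from h import *
from plant import sensors
to(.5907-.08*.93,.2347-.08*.3665,.095,111.5)
hu(sensors.get_obs())
E
```

```text
t 25.15 pos [0.5253 0.2093 0.1156] ori [ 1.7980e+02 -9.0000e-02  1.1152e+02] F [-0.   0.7  1.6] op 0.0001
shift [-0.0359 -0.0158 -0.0825] rows 0.5 turn [-0.0004  0.0004 -0.0001] rows 0.0
u -0.0702 lat 0.0004 z 0.1156
```

Call:
send_rows:
  commands:
    - [1,[-0.015,-0.006,-0.03],[0,0,0]]
    - [1,[-0.01,-0.004,-0.03],[0,0,0]]
    - [1,[0,0,-0.025],[0,0,0]]
    - [1,[0,0,-0.02],[0,0,0]]

```text
clock: 25.55
tool_pos: [0.5178, 0.2061, 0.0868]
orientation: [179.9, -0.0, 111.6]
force: [-26.0, -2.5, 68.7]
opening: 0.0004
```

```bash
python3 - <<'E'
from h import *
from plant import sensors
to(.5907-.08*.93,.2347-.08*.3665,.087,111.5)
hu(sensors.get_obs())
s=look("scene","18"); crop(s,240,60,370,185,5,"pics/s18c.png")
E
```

```text
t 25.55 pos [0.5178 0.2061 0.0868] ori [ 1.7991e+02 -2.0000e-02  1.1157e+02] F [-26.   -2.5  68.7] op 0.0004
shift [-0.0059 -0.0031  0.0007] rows 0.0 turn [-0.0001  0.0002 -0.0002] rows 0.0
u -0.0783 lat 0.0002 z 0.0868
25.6 [0.5176 0.2061 0.0873] [ 1.7994e+02 -1.0000e-02  1.1158e+02] [  41.9   17.1  -24.7    0.   -48.2 -110.3] [-3.1 -1.1  4.8] 0.0002
```

View pics/s18c.png

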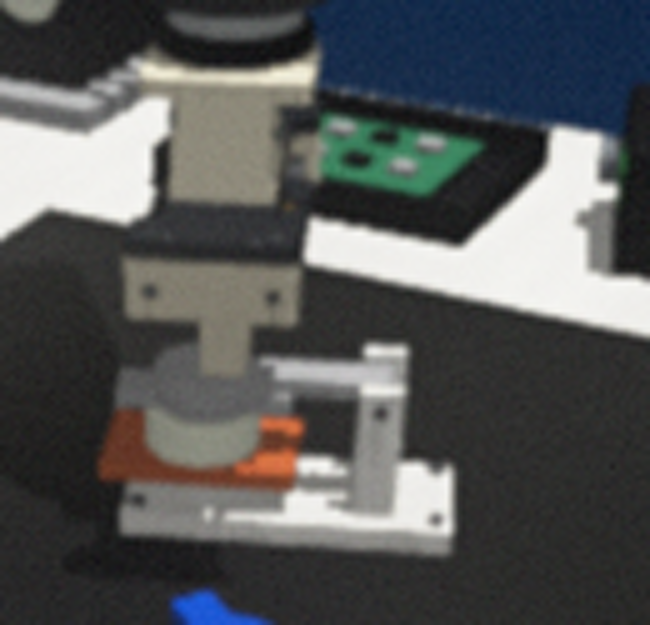

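Call:
send_rows:
  commands:
    - [1,[0,0,0],[0,0,0]]
    - [1,[0,0,0.06],[0,0,0]]
    - [1,[0,0,0.12],[0,0,0]]
    - [1,[0,-0.02,0.18],[0,0,0]]
    - [1,[-0.05,-0.12,0.12],[0,0,0]]
    - [1,[-0.05,-0.16,0.05],[0,0,0]]
    - [1,[-0.05,-0.16,0],[0,0,0]]
    - [1,[-0.05,-0.16,0],[0,0,0]]
    - [1,[0,-0.16,0],[0,0,0]]
    - [1,[0,-0.1,0],[0,0,0]]
    - [1,[0,0,0],[0,0,0]]

```text
clock: 26.7
tool_pos: [0.4659, -0.0203, 0.2225]
orientation: [179.9, 0.1, 111.8]
force: [0.0, 0.3, 0.3]
opening: 0.0006
```

```bash
python3 - <<'E'
from h import *
s=look("scene","19"); t=look("top","19")
cv2.imwrite("pics/v19.png",np.hstack([cv2.resize(s["color"][95:175,260:340],None,fx=5,fy=5,interpolation=2),cv2.resize(t["color"][155:235,135:215],None,fx=5,fy=5,interpolation=2)]))
c=cloud(t); y=np.radians(21.5);u=np.array([np.cos(y),np.sin(y)])
for d in(-.02,0,.02,.045,.06):
    P=np.r_[np.array([.507,.2017])+d*u,.087]; a=proj(t,P).round().astype(int); print(d,c[a[1],a[0]].round(4))
E
```

```text
26.75 [ 0.4661 -0.0194  0.2225] [1.7990e+02 1.3000e-01 1.1176e+02] [ 22.    0.6 -25.    0.2 -64.3 -90.3] [ 0.1 -0.  -0.9] 0.0002
26.8 [ 0.4663 -0.0186  0.2225] [1.7990e+02 1.3000e-01 1.1181e+02] [ 22.1   0.6 -25.    0.1 -64.3 -90.4] [1.  0.5 0.2] 0.0005
-0.02 [0.4587 0.0726 0.6359]
0 [0.4671 0.0782 0.6255]
0.02 [0.5263 0.2079 0.0869]
0.045 [0.5491 0.2178 0.0882]
0.06 [0.5621 0.2233 0.0868]
```

View pics/v19.png

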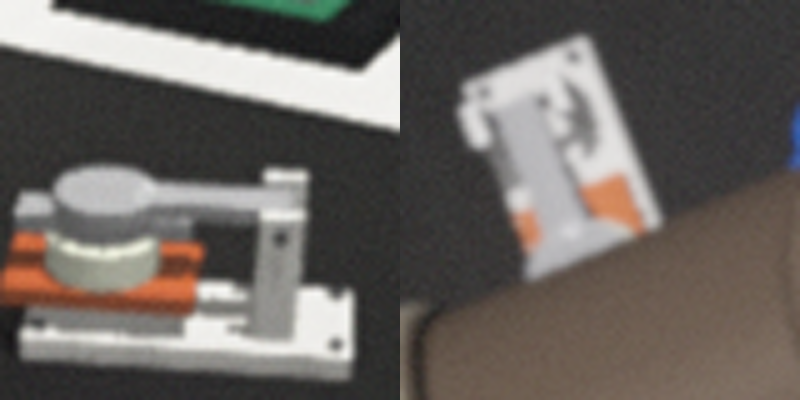

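View pics/scene19.png

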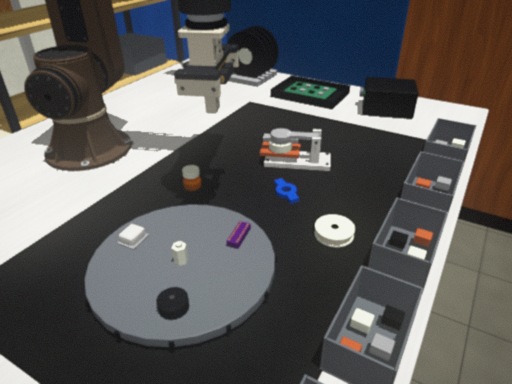

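The cap lies flat: its top reads 0.087 to 0.088 m in depth at 20, 45 and 60 mm from the post, and the level height is 0.087 m. The bystanders show no change and the arm is clear of everything, so I am handing in.

```bash
python3 -c "
from plant import order
print(order.close_job())"
```

```text
the job is handed in; nothing more can be done
None
```

I stacked the copper spreader, the nylon spacer and the steel clamp ring over the post, in that order. I then swung the cap over from behind, pressed it shut and handed the job in at about 27 s. No verdict was reported.

- **Cap:** its top read 0.087–0.088 m in depth at 20, 45 and 60 mm from the post, against 0.087 m expected for a level cap. Two further depth points, over the post axis and 20 mm beyond it, were hidden by the arm.
- **Stack:** the last scene picture shows all three layers seated in order under the cap. I did not measure how well each layer is centred on the post after releasing it.
- **Bystanders:** in the scene pictures the bystanders and the blue look-alike show no visible shift. I did not measure their positions.
- **Forces:** the tool force showed about 28 N when the clamp ring seated and 69 N for a moment when the fingertips pressed the cap down. The 69 N is below the 120 N wrist limit. It went through the fingertips and I saw no contact by the gripper body, so the 40 N body limit should not apply.
- **Robot:** it stopped well clear of the fixture, with its force reading near zero.

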